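# Make up a ball-on-plate wear test kit

## Task

Make up the next wear-test run: put every loose specimen plate on the keyed spindle, one on another, each turned so that its keyway takes the key and it lies flat. Count out one ball for each plate into the bowl by turning the dispenser's paddle knob counter-clockwise one click per ball, no more and no fewer, leaving the knob resting in its click; then set the cover on the bowl and press it down level until its gasket ring is fully home. Leave the dishes, the bottle and the grey box where they are.

Things in the scene. Friction and masses are not known exactly. Their poses are not given: they have to be found in the camera images.
- dispenser: fixed ball dispenser: gold base plate 290 x 150 x 6 mm, white housing 132 x 132 mm, on it a clear drum (130 mm across, lid top 144 mm high) with a six-pocket paddle wheel, and a chute along +x to a white bowl. Origin on the table under the knob axis; bowl axis at x = +146 mm. Chute lip at x = 87 mm, walls to 98 mm high. Black plunger box on the lid at x = -34 to -60 mm, 160 mm high
- knob (a joint): angle (rad) of knob and wheel, 0 at the start, grows counter-clockwise seen from above (-0.25 to 5.5). Spring detents (clicks) every 1.047 rad, about 0.05 N m to pass; let go, it falls into the nearer click. Each click counter-clockwise drops the next single ball down the chute into the bowl, in the last 0.2 rad of the click
- knob_grip (a point): middle of the black paddle knob, an upright bar on the wheel's vertical axis, 62 mm long, 14 mm thick, 158 to 192 mm above the table (this point: 175 mm); its x axis runs along the bar and turns with it (at knob angle 0 along the dispenser's x)
- bowl_mouth (a point): centre of the bowl's rim, fixed, 46 mm above the table, axes as the dispenser's. Bowl 86 mm across inside the rim, floor 11 mm above the table. Around it stands the black gasket ring (see gasket)
- gasket (a joint): travel (m) of the black rubber gasket ring around the bowl (95 to 107 mm diameter): 0 = up, its top 10 mm above the bowl's rim; 0.008 = fully home, its top 2 mm above the rim. It drags with about 7 N, stays where it is left and goes down when the cover on it is pressed
- cover: loose aluminium bowl cover, 0.22 kg: plug 76 mm across, 6 mm deep; above it a disc 104 mm across, 5 mm thick; on top a grip rib 60 mm long (its x), 16 mm thick (y), 11 to 35 mm above the origin. Origin: centre of the plug's underside. Starts upright on the table. On the bowl the disc lies on the gasket ring: origin 4 mm above the rim when laid on, 4 mm below it when pressed home
- spindle: fixed keyed spindle: gold foot 116 mm across, 6 mm high, steel boss 40 mm across up to 14 mm, round post of 18 mm diameter up to 68 mm with a cone to 75 mm. A key rib 8 mm wide stands out along its +x to 16 mm from the axis, up to 68 mm. Origin on the table on the axis, z up. The first plate rests on the boss, its underside at 14 mm, each further one 12 mm higher
- plate1: loose steel specimen plate (all alike; an absent one reads None), 80 x 56 x 12 mm, 0.25 kg: x -32 to +48 mm, y +-28 mm, narrowing to +-18 mm beyond x = 30 mm (nose). Square 23 mm hole at the origin, with a keyway 12 mm wide from it to x = +20 mm. Origin: hole centre on the underside. Fits the spindle only with its +x (nose) along the spindle's +x. Starts flat on the table
- plate2: loose steel specimen plate (all alike; an absent one reads None), 80 x 56 x 12 mm, 0.25 kg: x -32 to +48 mm, y +-28 mm, narrowing to +-18 mm beyond x = 30 mm (nose). Square 23 mm hole at the origin, with a keyway 12 mm wide from it to x = +20 mm. Origin: hole centre on the underside. Fits the spindle only with its +x (nose) along the spindle's +x. Starts flat on the table
- plate3: loose steel specimen plate (all alike; an absent one reads None), 80 x 56 x 12 mm, 0.25 kg: x -32 to +48 mm, y +-28 mm, narrowing to +-18 mm beyond x = 30 mm (nose). Square 23 mm hole at the origin, with a keyway 12 mm wide from it to x = +20 mm. Origin: hole centre on the underside. Fits the spindle only with its +x (nose) along the spindle's +x. Starts flat on the table
- plate4: loose steel specimen plate (all alike; an absent one reads None), 80 x 56 x 12 mm, 0.25 kg: x -32 to +48 mm, y +-28 mm, narrowing to +-18 mm beyond x = 30 mm (nose). Square 23 mm hole at the origin, with a keyway 12 mm wide from it to x = +20 mm. Origin: hole centre on the underside. Fits the spindle only with its +x (nose) along the spindle's +x. Starts flat on the table
- plate5: loose steel specimen plate (all alike; an absent one reads None), 80 x 56 x 12 mm, 0.25 kg: x -32 to +48 mm, y +-28 mm, narrowing to +-18 mm beyond x = 30 mm (nose). Square 23 mm hole at the origin, with a keyway 12 mm wide from it to x = +20 mm. Origin: hole centre on the underside. Fits the spindle only with its +x (nose) along the spindle's +x. Starts flat on the table
- ball1: dark steel ball of 24 mm diameter, origin at its centre, in a pocket of the paddle wheel. The pocket over the chute starts empty; balls 1 to 5 lie in the other five in the order in which they come out, one per click
- ball2: dark steel ball of 24 mm diameter, origin at its centre, in a pocket of the paddle wheel. The pocket over the chute starts empty; balls 1 to 5 lie in the other five in the order in which they come out, one per click
- ball3: dark steel ball of 24 mm diameter, origin at its centre, in a pocket of the paddle wheel. The pocket over the chute starts empty; balls 1 to 5 lie in the other five in the order in which they come out, one per click
- ball4: dark steel ball of 24 mm diameter, origin at its centre, in a pocket of the paddle wheel. The pocket over the chute starts empty; balls 1 to 5 lie in the other five in the order in which they come out, one per click
- ball5: dark steel ball of 24 mm diameter, origin at its centre, in a pocket of the paddle wheel. The pocket over the chute starts empty; balls 1 to 5 lie in the other five in the order in which they come out, one per click
- dish: bystander: glass dish, 80 mm across, 12 mm high
- dishes: bystander: stack of three glass dishes, 80 mm across, 36 mm high
- flask: bystander: amber bottle, 52 mm across, 110 mm high
- tipbox: bystander: grey box 85 x 120 x 50 mm
Things that resemble listed ones, but are neither listed nor needed, are in the scene too. Leave any orange or red look-alike of the cover alone. Leave any orange look-alike of the plate3 alone.

How it is judged:
By the outcome, as a careful person would: the job done as asked, in the order asked, and still so for the second after the job is handed in, with the robot touching nothing.
Of plate1, plate2, plate3, plate4, plate5 only 3 to 5 are there at a start; the rules pass over those that are not, and their reading is None.
At some moment in a run one of plate1, plate2, plate3, plate4, plate5, cover may be knocked a few centimetres aside while the robot is not near it.
Once in a run the grip may slacken for a moment while it holds something.
It also fails if it takes over 210 s, if anything falls off the work surface, if the arm or the gripper's body presses on something with over 40 N, if the wrist force passes 120 N, or if a joint passes its speed limit or range.

## Robot

A 6-joint arm with a two-finger parallel gripper is mounted at the origin on the work surface. World frame = base frame: x ahead of the robot, y to its left, z up, the work surface at z = 0. Lengths are in m, angles in degrees, forces in N, time in s.
With the tool pointing down it reaches from about 0.3 to 0.75 m from the base axis. Payload 8.5 kg.
Tool frame: the origin (TCP) lies between the finger pads; the fingertips stand 17 mm ahead of it and the grasp point (between the pads) lies 2 mm behind it; z points along the fingers, y is the direction in which the jaws open and shut (so a half turn about z gives the same grasp; the last joint's range is limited). The gripper opens to 85 mm and grips with 20 to 120 N. Pads are 22 mm wide; open, the fingers measure 114 mm over their backs; the gripper's body (76 mm by 85 mm) begins 54 mm behind the grasp point. The pads swing forward as they close: fully open they stand 13 mm farther back than shut.
Start: joints at [61.232, 21.807, 74.336, -0, 83.858, -12.336], TCP at [0.156, 0.528, 0.248] pointing down, gripper open.
Joint ranges: [-178.18, 178.18], [-50.72, 133.34], [12.68, 142.11], [-81.47, 261.47], [9.98, 163.14], [-165.26, 165.26]. Speed limits (degrees/s): [136.94, 136.94, 180, 180, 180, 180].

## Interface

Orientations are given as a 3x3 rotation matrix whose columns are the frame's x, y, z axes.
In Python, from rig import readout, eyes, env gives the robot as it stands.
- The arm moves only by the tool arm_command, never from a script. Its argument "rows" is text: rows parted by semicolons, each of 7 numbers parted by spaces: the closure, from 0 (fully open) to 1 (shut), then the shift along the tool's x, y, z in mm, then the turn, a rotation vector about the tool's x, y, z in degrees. In form: grip dx dy dz rx ry rz; .... A call has 1 to 5 rows; each row shifts and turns the commanded pose from where the row before left it, along the tool's axes as they then stand; what a row does not reach is not made up. A row lasts 1/12 s, in which the tool goes at most 41.7 mm and 7.16 degrees, less where a joint would pass 70% of its speed; a pose out of reach is approached as far as the arm can. A call with a gripper value outside its range is refused whole. The fingers move at their own pace and stop on an object; "squeeze" is the grip in N (left out, the last holds). Time passes only in rows, so rows that do not move let the fingers close. It gives the time, the measured TCP pose, the force and the opening at its end, in the units of the state.
- readout.observe(): the state, without advancing time (a new reading comes with each control period).
- eyes.get_image(name): name is "side" or "top" or "wrist"; returns the picture (384x512x3 uint8, red, green, blue); there is no depth.
- eyes.camera_model(name): a dict with "mtx" (3x3 intrinsics, pixels), "view" (4x4, takes a point from world to camera coordinates). Camera axes: x right, y up, looking along -z (the intrinsics and any distortion apply to the point x, -y, -z); pixel columns grow to the right and rows downward; lengths in m; the calibration is good to about 2 mm. A picture is of the moment at which its call begins: read the wrist's pose just before it. camera_model takes no time and is no camera call; for the wrist camera it gives the pose at the moment of the call.
- env.close_job(): hands the job in, once; it reports no verdict.
The state is a dict: "time_s": time; "q": joint angles; "qvel": joint speeds; "joint_efforts": joint torques, N m; "position": TCP position; "tool_rot": TCP orientation; "ft_force": force on the tool from outside, world axes, zero at the start; "wrist_torque": the same for the moment, N m; "grip_width": finger opening in m.
Only numpy, scipy, OpenCV 4.12 (cv2) and the standard library are available. Lean on these libraries where they do the work, as an engineer would, in place of code of your own. Each camera call takes 0.05 s, during which the arm holds its last target. There are 200 camera calls.

## Working session

There is one attempt and no reset: what is moved stays moved. The work goes in short steps, Python scripts to look and compute and a tool call to move; the robot and the scene stay as the last step left them, time stands still between calls to the robot, and variables do not carry over. Pictures are saved under pics/ and viewed, about 12 in all and at most 16, crops included, and the job is handed in when it is done.

Besides the shell and the picture viewer there is one more tool, called after "Request:" as name(argument=value, ...), one argument or row to a line, values as JSON. arm_command: Moves the arm, as the interface text tells. Its arguments: {"type":"object","properties":{"rows":{"type":"string"},"squeeze":{"type":"number"}},"required":["rows"]}

```bash
ls; mkdir -p pics; python3 - <<'E'
from rig import readout, eyes, env
import cv2,json
print(readout.observe())
for n in ("top","side","wrist"):
    m=eyes.camera_model(n); print(n,m['mtx'].tolist() if hasattr(m['mtx'],'tolist') else m['mtx'],m['view'],[k for k in m])
    im=eyes.get_image(n); cv2.imwrite(f"pics/{n}0.png",im[:,:,::-1])
E
```

```text
pics
{'time_s': 0.0, 'q': array([ 6.12304902e+01,  2.18422469e+01,  7.43860292e+01, -1.20242709e-03,
        8.38567321e+01, -1.23344016e+01]), 'qvel': array([-0.04526712,  0.00362461, -0.03025051,  0.04482098, -0.04187877,
        0.03175596]), 'joint_efforts': array([-3.43261336e-04, -4.48450506e+01, -2.31280571e+01, -1.72468831e-04,
        4.66747064e-03, -5.99046103e-06]), 'position': array([0.15547273, 0.52728719, 0.24769247]), 'tool_rot': array([[-9.59141325e-01,  2.82926552e-01, -6.95781810e-04],
       [ 2.82927252e-01,  9.59140476e-01, -1.31057347e-03],
       [ 2.96556463e-04, -1.45388081e-03, -9.99998899e-01]]), 'ft_force': array([ 0.10802599, -0.37352036,  0.17961806]), 'wrist_torque': array([0.00609759, 0.03854927, 0.01943571]), 'grip_width': 0.08553685983040937}
top [[389.40710442529996, 0.0, 260.30932454109643], [0.0, 389.40710442529996, 193.0274349643696], [0.0, 0.0, 1.0]] [[ 0.02166589 -0.99962645  0.01666009 -0.10822269]
 [ 0.99009455  0.02376552  0.13837621 -0.56216425]
 [-0.13872045  0.01349702  0.9902396  -1.16591779]
 [ 0.          0.          0.          1.        ]] ['mtx', 'view']
side [[395.6688158839667, 0.0, 250.95055245143118], [0.0, 395.6688158839667, 197.07411765864424], [0.0, 0.0, 1.0]] [[ 0.88953827 -0.45653349 -0.01728683 -0.50170143]
 [ 0.3620752   0.68140469  0.63607327 -0.23897819]
 [-0.27860942 -0.57207065  0.771435   -1.28896799]
 [ 0.          0.          0.          1.        ]] ['mtx', 'view']
wrist [[300.1978795958654, 0.0, 252.29826739361243], [0.0, 300.1978795958654, 189.16280373420102], [0.0, 0.0, 1.0]] [[ 0.28214133  0.9593714  -0.00167186 -0.54854796]
 [-0.91759358  0.26934542 -0.29236118  0.04089744]
 [-0.28003264  0.08402126  0.95630651 -0.37977727]
 [ 0.          0.          0.          1.        ]] ['mtx', 'view']
```

```bash
python3 -c "
import cv2
a=cv2.imread('pics/top0.png');cv2.imwrite('pics/top0b.png',cv2.resize(a,(800,600),interpolation=cv2.INTER_CUBIC))
a=cv2.imread('pics/side0.png');cv2.imwrite('pics/side0b.png',cv2.resize(a,(800,600),interpolation=cv2.INTER_CUBIC))"
```

```text
(no output)
```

View pics/top0b.png

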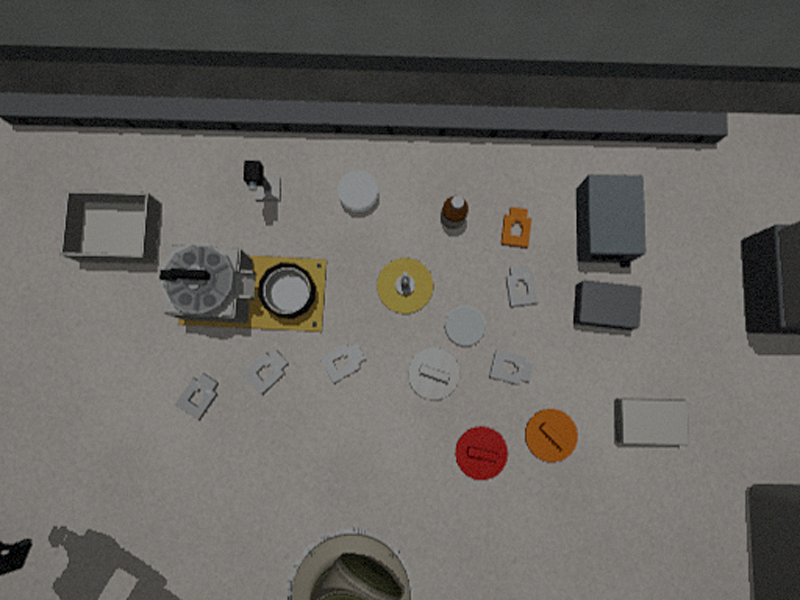

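View pics/side0b.png

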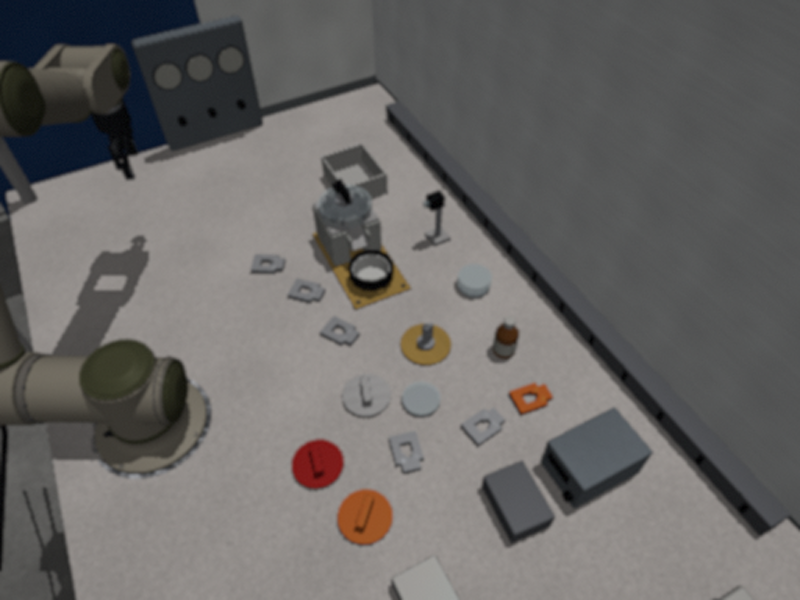

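The top view (800x600 pixels) shows five grey plates at about (199,397), (269,370), (346,362), (510,367) and (521,287). The spindle is at (405,285), the bowl at (288,291), the knob at (185,275) and the grey cover at (433,374). The orange and red look-alikes are to be left alone.

```bash
cat > h.py <<'E'
import numpy as np, cv2
from rig import readout, eyes, env
def ray(cm,u,v):
    K=np.array(cm['mtx']);V=np.array(cm['view']);R=V[:3,:3];c=-R.T@V[:3,3]
    d=np.linalg.solve(K,[u,v,1.]);return c,R.T@(d*[1,-1,-1])
def onplane(cm,u,v,z):
    c,d=ray(cm,u,v);return c+d*(z-c[2])/d[2]
def px(cm,p):
    K=np.array(cm['mtx']);V=np.array(cm['view']);q=(V[:3,:3]@np.asarray(p)+V[:3,3])*[1,-1,-1];q=K@q;return q[:2]/q[2]
E
python3 - <<'E'
from h import *
cm=eyes.camera_model('top')
for n,u,v,z in [('p1',199,397,.012),('p2',269,370,.012),('p3',346,362,.012),('p4',510,367,.012),('p5',521,287,.012),('cover',433,374,.02),('spind',405,290,.006),('dish',465,327,.012),('knob',185,274,.19),('bowl',288,291,.05),('orangeplate',517,228,.012),('lamp',253,175,.1),('flask',455,220,.05)]:
    print(n,onplane(cm,u*.64,v*.64,z).round(3))
s=eyes.camera_model('wrist');V=np.array(s['view']);R=V[:3,:3];print('wcam pos',-R.T@V[:3,3],'rows',R.round(3))
st=readout.observe();print(st['tool_rot'].T@(-R.T@V[:3,3]-st['position']), (st['tool_rot'].T@(-R[2])))
E
```

```text
p1 [0.368 0.31  0.012]
p2 [0.424 0.175 0.012]
p3 [0.444 0.023 0.012]
p4 [ 0.441 -0.306  0.012]
p5 [ 0.604 -0.328  0.012]
cover [ 0.424 -0.151  0.02 ]
spind [ 0.593 -0.092  0.006]
dish [ 0.519 -0.215  0.012]
knob [0.583 0.292 0.19 ]
bowl [0.579 0.138 0.05 ]
orangeplate [ 0.728 -0.321  0.012]
lamp [0.796 0.208 0.1  ]
flask [ 0.731 -0.188  0.05 ]
wcam pos [0.08595214 0.54716783 0.37430641] rows [[ 0.282  0.959 -0.001]
 [-0.918  0.269 -0.292]
 [-0.28   0.084  0.956]]
[ 0.07231019 -0.0008063  -0.12643101] [-2.92631705e-01 -1.73738817e-04  9.56225211e-01]
```

Request:
arm_command(
  rows="0 -28.8 -28.1 -3.5 0 0 0;0 -28.8 -28.1 -3.5 0 0 0;0 -28.8 -28.1 -3.5 0 0 0;0 -28.8 -28.1 -3.5 0 0 0;0 -28.8 -28.1 -3.5 0 0 0",
)

```text
time_s: 0.57
position: [0.2542, 0.3503, 0.2658]
tool_rot: [[-0.959, 0.282, -0.0], [0.282, 0.959, -0.0], [0.0, -0.0, -1.0]]
ft_force: [2.0, 0.3, 0.4]
grip_width: 0.0855
```

Request:
arm_command(
  rows="0 -28.8 -28.1 -3.5 0 0 0;0 -28.8 -28.1 -3.5 0 0 0;0 -28.8 -28.1 -3.5 0 0 0;0 -28.8 -28.1 -3.5 0 0 0;0 -28.8 -28.1 -3.5 0 0 0",
)

```text
time_s: 0.98
position: [0.3526, 0.1747, 0.2836]
tool_rot: [[-0.959, 0.283, 0.0], [0.283, 0.959, 0.0], [-0.0, 0.0, -1.0]]
ft_force: [0.9, 0.1, -0.2]
grip_width: 0.085
```

Request:
arm_command(
  rows="0 -28.8 -28.1 -3.5 0 0 0;0 -28.8 -28.1 -3.5 0 0 0;0 -28.8 -28.1 -3.5 0 0 0;0 -28.8 -28.1 -3.5 0 0 0;0 -28.8 -28.1 -3.5 0 0 0",
)

```text
time_s: 1.4
position: [0.4511, -0.001, 0.3009]
tool_rot: [[-0.959, 0.283, -0.0], [0.283, 0.959, 0.0], [0.0, 0.0, -1.0]]
ft_force: [1.1, 1.2, 1.0]
grip_width: 0.085
```

Request:
arm_command(
  rows="0 0 0 0 0 0 0;0 0 0 0 0 0 0",
)

```text
time_s: 1.57
position: [0.4512, -0.0005, 0.3003]
tool_rot: [[-0.958, 0.286, -0.001], [0.286, 0.958, 0.0], [0.001, 0.0, -1.0]]
ft_force: [-0.3, 0.6, -1.2]
grip_width: 0.0856
```

```bash
python3 - <<'E'
from h import *
import pickle
st=readout.observe();print(st['time_s'],st['position'],st['q'].round(1),st['ft_force'])
cm=eyes.camera_model('wrist');im=eyes.get_image('wrist')
pickle.dump((cm,im),open('w1.pkl','wb'))
cv2.imwrite('pics/w1.png',cv2.resize(im[:,:,::-1],(800,600),interpolation=cv2.INTER_CUBIC))
E
```

```text
1.5667 [ 0.45118186 -0.00045208  0.30030505] [-15.2   9.7  82.9   0.   87.5 -88.5] [-0.32767751  0.64978771 -1.21012339]
```

View pics/w1.png

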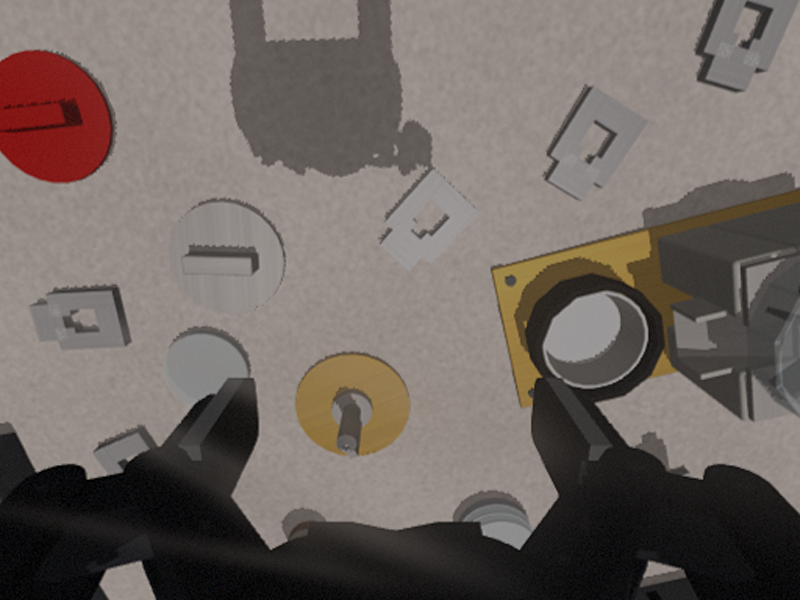

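The wrist survey shows four plates in full, at (765,35), (597,140), (428,220) and (90,318). The fifth is partly hidden at (125,450). It also shows the cover at (228,257), the spindle foot at (353,404) and the bowl at (593,340). Next I'll mask the plates and enlarge the spindle.

```bash
cat >> h.py <<'E'
def plates(cm,im,z=.012):
    f=im.astype(float);r,g,b=f[...,0],f[...,1],f[...,2]
    blur=lambda a:cv2.GaussianBlur(a,(0,0),1.2)
    ch=blur(r)-blur(b);lum=blur(g)
    m=((ch<0.055*lum)&(lum>70)).astype(np.uint8)*255
    m=cv2.morphologyEx(m,cv2.MORPH_OPEN,np.ones((3,3)))
    out=[]
    cs,_=cv2.findContours(m,cv2.RETR_EXTERNAL,cv2.CHAIN_APPROX_NONE)
    for c in cs:
        if cv2.contourArea(c)<300: continue
        w=np.array([onplane(cm,u,v,z)[:2] for u,v in c[:,0]])*1000
        (cx,cy),(a,bb),ang=cv2.minAreaRect(w.astype(np.float32))
        ar=cv2.contourArea(w.astype(np.float32))
        if not(60<max(a,bb)<110 and 40<min(a,bb)<85): continue
        t=np.radians(ang if a>=bb else ang+90);d=np.array([np.cos(t),np.sin(t)]);n=np.array([-d[1],d[0]])
        q=w-[cx,cy];s=q@d;L=s.max();
        wp=np.ptp((q@n)[s>.9*L]);wm=np.ptp((q@n)[s<.9*s.min()])
        if wp>wm: d=-d
        o=np.array([cx,cy])-8*d
        out.append((o.round(1),round(np.degrees(np.arctan2(d[1],d[0])),1),round(max(a,bb),1),round(min(a,bb),1),round(ar),round(wp),round(wm)))
    return m,out
E
python3 - <<'E'
from h import *
import pickle
cm,im=pickle.load(open('w1.pkl','rb'))
print(im[100,100],im[200,290],im[80,380],im[165,140])
m,o=plates(cm,im)
for x in o: print(*x)
cr=cv2.resize(im[215:300,180:280,::-1],(500,425),interpolation=cv2.INTER_CUBIC)
mm=cv2.cvtColor(cv2.resize(m,(300,225)),cv2.COLOR_GRAY2BGR)
c=np.zeros((425,800,3),np.uint8);c[:,:500]=cr;c[:225,500:]=mm
cv2.imwrite('pics/c1.png',c)
E
```

```text
[146 137 132] [150 142 136] [154 146 140] [138 131 129]
[784.3  26. ] -134.1 79.1 50.7 2911 29 19
[ 514.5 -208.2] -75.5 84.0 65.1 4319 34 30
[584.7 150.3] -91.5 74.4 64.0 3539 28 13
[ 442.3 -301.6] -103.2 80.0 55.9 3807 53 31
[443.1  34.2] -58.7 79.6 56.3 3914 55 33
[419.2 185. ] -45.6 79.0 56.4 3938 54 35
[385.  304.7] 149.3 69.6 56.6 2424 14 35
```

View pics/c1.png

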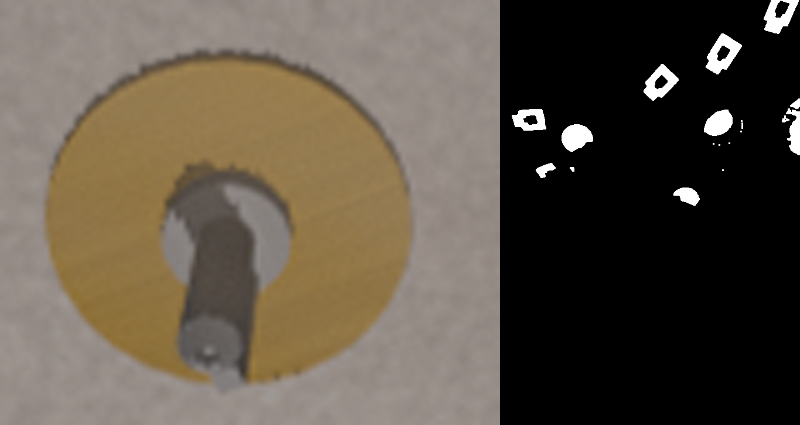

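The mask gives clean plate outlines (about 80 x 56 mm). The spindle crop shows the key pointing down and to the right, so roughly +x and +y. Next is a close look from nearly overhead.

Request:
arm_command(
  rows="0 -33.3 -7.1 18.6 0 0 0;0 -33.3 -7.1 18.6 0 0 0;0 -33.3 -7.1 18.6 0 0 0;0 -33.3 -7.1 18.6 0 0 0;0 -33.3 -7.1 18.6 0 0 0",
)

```text
time_s: 2.03
position: [0.6012, -0.0789, 0.207]
tool_rot: [[-0.96, 0.281, -0.0], [0.281, 0.96, 0.0], [0.0, 0.0, -1.0]]
ft_force: [0.3, 0.1, 0.2]
grip_width: 0.0854
```

Request:
arm_command(
  rows="0 -33.3 -7.1 18.6 0 0 0;0 -33.3 -7.1 18.6 0 0 0;0 0 0 0 0 0 0;0 0 0 0 0 0 0",
)

```text
time_s: 2.37
position: [0.6603, -0.1113, 0.1682]
tool_rot: [[-0.959, 0.282, -0.004], [0.282, 0.96, 0.002], [0.004, 0.0, -1.0]]
ft_force: [-1.2, -0.2, 0.6]
grip_width: 0.0853
```

```bash
python3 - <<'E'
from h import *
import pickle
st=readout.observe();print(st['time_s'],st['position'])
cm=eyes.camera_model('wrist');im=eyes.get_image('wrist')
pickle.dump((cm,im),open('w2.pkl','wb'))
u,v=px(cm,[.593,-.092,.03]).astype(int);print(u,v)
hsv=cv2.cvtColor(im,cv2.COLOR_RGB2HSV)
m=cv2.inRange(hsv,(12,90,40),(35,255,255))
n,l,s,c=cv2.connectedComponentsWithStats(m)
cs,_=cv2.findContours(m,cv2.RETR_EXTERNAL,cv2.CHAIN_APPROX_NONE)
for k in sorted(cs,key=cv2.contourArea)[-3:]:
    w=np.array([onplane(cm,a,b,.006)[:2] for a,b in k[:,0]])*1000
    print(cv2.fitEllipse(w.astype(np.float32)), cv2.minEnclosingCircle(w.astype(np.float32)))
y0,x0=max(v-75,0),u-100;print('crop',x0,y0)
cv2.imwrite('pics/c2.png',cv2.resize(im[y0:y0+150,x0:x0+200,::-1],(800,600),interpolation=cv2.INTER_CUBIC))
E
```

```text
2.3667 [ 0.66025151 -0.11128996  0.16823238]
252 100
((786.814697265625, -209.9852294921875), (62.63216018676758, 65.55191040039062), 144.4294891357422) ((788.9962158203125, -212.8786163330078), 37.958011627197266)
((617.6771850585938, 96.56358337402344), (62.7598991394043, 112.35393524169922), 109.96043395996094) ((606.1473388671875, 104.13066101074219), 59.48146438598633)
((604.2515258789062, -92.01022338867188), (114.35778045654297, 114.55303955078125), 91.8114013671875) ((604.2460327148438, -92.06257629394531), 57.873600006103516)
crop 152 25
```

View pics/c2.png

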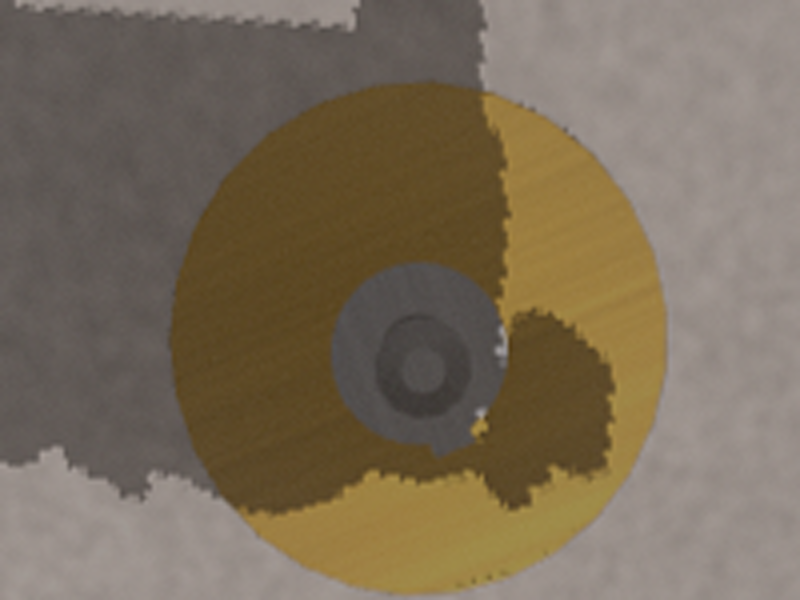

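The foot circle fits at (604.2, -92.0) with diameter 114.5 mm against the given 116. The key lies in shadow at the lower right of the post, so I'll stretch the contrast.

```bash
python3 - <<'E'
from h import *
import pickle
cm,im=pickle.load(open('w2.pkl','rb'))
for a,b in [(257.75,116.5)]: print(onplane(cm,a,b,.075)*1000)
c=im[80:150,220:300].astype(float);c=np.clip((c-40)*3.2,0,255).astype(np.uint8)
cv2.imwrite('pics/c3.png',cv2.resize(c[:,:,::-1],(640,560),interpolation=cv2.INTER_CUBIC))
E
```

```text
[603.88213468 -91.58133968  75.        ]
```

View pics/c3.png

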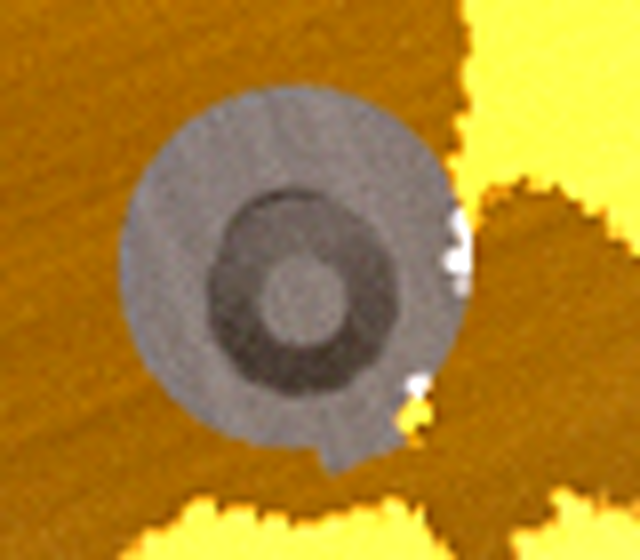

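```bash
python3 - <<'E'
from h import *
import pickle
cm,im=pickle.load(open('w2.pkl','rb'))
f=lambda a,b:onplane(cm,220+a/8-.4,80+b/8-.4,.068)[:2]*1000
A,B=f(330,473),f(405,438)
c=np.array([604.0,-91.8])
d=(A+B)/2-c;e=B-A
print(A,B,np.hypot(*d),np.degrees(np.arctan2(d[1],d[0])),np.hypot(*e),np.degrees(np.arctan2(-e[0],e[1])))
cm2,im2=pickle.load(open('w1.pkl','rb'))
# w1: key tip crop (230,380)->px
g=onplane(cm2,180+228/5,215+382/5,.068)[:2]*1000;t=onplane(cm2,180+210/5,215+342/5,.072)[:2]*1000;print(g,t)
E
```

```text
[620.57039834 -93.82175836] [619.41046129 -86.19967992] 16.090225964895332 6.384665953122376 7.709833579888134 8.652949933793305
[618.74575435 -90.06460148] [602.57558354 -89.60467373]
```

Request:
arm_command(
  rows="0.2 35.6 11.2 0 0 0 0;0.2 35.6 11.2 0 0 0 0;0.2 35.6 11.2 0 0 0 0;0.2 35.6 11.2 0 0 0 0;0.2 35.6 11.2 0 0 0 0",
)

```text
time_s: 2.83
position: [0.5027, -0.0063, 0.1723]
tool_rot: [[-0.96, 0.282, 0.003], [0.282, 0.96, -0.0], [-0.003, 0.0, -1.0]]
ft_force: [0.4, 0.9, 0.5]
grip_width: 0.0682
```

Request:
arm_command(
  rows="0.2 35.6 11.2 0 0 0 0;0.2 35.6 11.2 0 0 0 0;0.2 0 0 0 0 0 7;0.2 0 0 0 0 0 7;0.2 0 0 0 0 0 7",
)

```text
time_s: 3.25
position: [0.4419, 0.0346, 0.1725]
tool_rot: [[-0.792, 0.611, 0.004], [0.611, 0.792, -0.001], [-0.003, 0.002, -1.0]]
ft_force: [0.4, -0.4, -0.0]
grip_width: 0.0682
```

Request:
arm_command(
  rows="0.2 0 0 0 0 0 7;0.2 0 0 0 0 0 7;0.2 0 0 0 0 0 7;0.2 0 0 0 0 0 0.3;0.2 0 0 0 0 0 0",
)

```text
time_s: 3.67
position: [0.4426, 0.0339, 0.1718]
tool_rot: [[-0.523, 0.852, 0.002], [0.852, 0.523, -0.0], [-0.001, 0.002, -1.0]]
ft_force: [-0.8, 0.2, -0.1]
grip_width: 0.0685
```

```bash
cat >> h.py <<'E'
def psi(R): return np.degrees(np.arctan2(R[1,0],R[0,0]))
def plan(tx,ty,tz=None,tpsi=None):
    "world mm target: prints turn rz first, then dx dy dz in the turned frame"
    st=readout.observe();p=st['position']*1000;a=psi(st['tool_rot'])
    rz=0 if tpsi is None else (a-tpsi+180)%360-180
    b=np.radians(a-rz);w=np.array([tx,ty])-p[:2];a0=np.radians(a)
    f=lambda b:(round(float(w@[np.cos(b),np.sin(b)]),1),round(float(w@[np.sin(b),-np.cos(b)]),1))
    print('t',st['time_s'],'pos',p.round(1),'psi',round(a,1),'F',st['ft_force'].round(1),'grip',round(st['grip_width']*1000,1))
    print('rz',round(rz,1),'d before turn',f(a0),'after turn',f(b),'dz',None if tz is None else round(p[2]-tz,1),'dist',round(float(np.hypot(*w))))
def look(n='wrist'):
    cm=eyes.camera_model(n);im=eyes.get_image(n);return cm,im
E
python3 - <<'E'
from h import *
cm,im=look();m,o=plates(cm,im)
for x in o: print(*x)
plan(443.1,34.2,60,121.3)
cv2.imwrite('pics/w4.png',im[:,:,::-1])
E
```

```text
[443.3  34.3] -59.7 79.9 54.9 3901 53 34
[590.6 137.4] 119.0 75.4 58.4 3442 20 30
[627.2 145.2] 103.8 103.7 65.4 554 34 36
[436.6 167.6] 134.0 63.2 56.7 2240 14 36
t 3.7167 pos [442.8  33.7 171.5] psi 121.5 F [-1.1 -0.3  0.3] grip 68.3
rz 0.2 d before turn (0.2, 0.5) after turn (0.2, 0.5) dz 111.5 dist 1
```

View pics/w4.png

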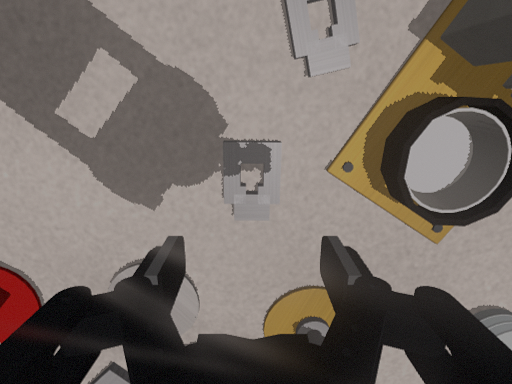

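Picture: the plate sits squarely between the fingers at (252,178), nose towards the gripper. Descending.

Request:
arm_command(
  rows="0.2 0.2 0.5 35 0 0 -0.2;0.2 0 0 35 0 0 0;0.2 0 0 35 0 0 0;0.2 0 0 30 0 0 0;0.2 0 0 8 0 0 0",
)

```text
time_s: 4.13
position: [0.4418, 0.034, 0.0249]
tool_rot: [[-0.525, 0.851, -0.005], [0.851, 0.525, 0.001], [0.004, -0.004, -1.0]]
ft_force: [-1.7, 0.8, -0.8]
grip_width: 0.0684
```

Request:
arm_command(
  rows="0.2 0 0 4 0 0 0;0.2 0 0 3 0 0 0;0.2 0 0 0 0 0 0",
)

```text
time_s: 4.38
position: [0.4443, 0.0335, 0.0216]
tool_rot: [[-0.523, 0.852, 0.002], [0.852, 0.523, -0.0], [-0.001, 0.001, -1.0]]
ft_force: [0.2, -0.6, -0.5]
grip_width: 0.0685
```

Request:
arm_command(
  rows="0.2 0 0 2 0 0 0;0.2 0 0 0 0 0 0",
)

```text
time_s: 4.55
position: [0.4442, 0.0335, 0.0195]
tool_rot: [[-0.522, 0.853, 0.002], [0.853, 0.522, -0.0], [-0.001, 0.002, -1.0]]
ft_force: [-0.3, 0.3, -0.4]
grip_width: 0.0685
```

Request:
arm_command(
  rows="0.2 0 0 2 0 0 0;0.2 0 0 0 0 0 0",
)

```text
time_s: 4.72
position: [0.4438, 0.0335, 0.0169]
tool_rot: [[-0.522, 0.853, 0.001], [0.853, 0.522, -0.0], [-0.0, 0.001, -1.0]]
ft_force: [-0.7, 0.7, 0.4]
grip_width: 0.0683
```

Request:
arm_command(
  rows="0.5 0 0 0 0 0 0;0.5 0 0 0 0 0 0;0.5 0 0 0 0 0 0",
  squeeze=50,
)

```text
time_s: 4.97
position: [0.4437, 0.0335, 0.0172]
tool_rot: [[-0.522, 0.853, 0.0], [0.853, 0.522, -0.0], [-0.0, 0.0, -1.0]]
ft_force: [-1.8, 0.7, 8.4]
grip_width: 0.054
```

```bash
python3 - <<'E'
from h import *
plan(604,-91.8,130,187.5)
cm,im=look()
cv2.imwrite('pics/w5.png',im[190:384,100:420,::-1].repeat(2,0).repeat(2,1))
E
```

```text
t 4.9667 pos [443.7  33.5  17.2] psi 121.5 F [-1.8  0.7  8.4] grip 54.0
rz -66.0 d before turn (-190.6, 71.3) after turn (-142.5, -145.2) dz -112.8 dist 203
```

View pics/w5.png

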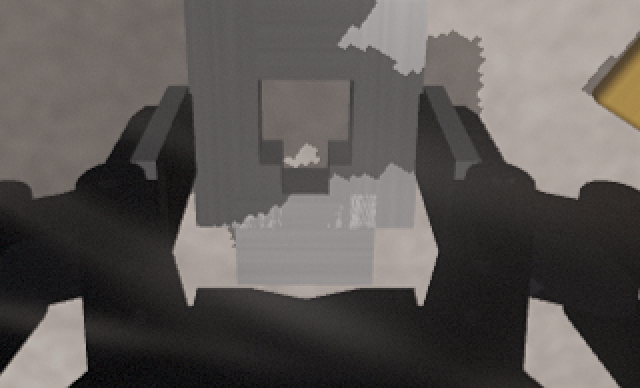

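Request:
arm_command(
  rows="0.6 0 0 -8 0 0 0;0.6 0 0 -30 0 0 0;0.6 0 0 -35 0 0 -6.6;0.6 0 0 -40 0 0 -6.6;0.6 0 0 0 0 0 -6.6",
  squeeze=70,
)

```text
time_s: 5.43
position: [0.446, 0.0332, 0.1358]
tool_rot: [[-0.784, 0.621, 0.01], [0.621, 0.784, -0.002], [-0.009, 0.005, -1.0]]
ft_force: [2.5, -0.6, -2.1]
grip_width: 0.0538
```

Request:
arm_command(
  rows="0.6 0 0 0 0 0 -6.6;0.6 0 0 0 0 0 -6.6;0.6 0 0 0 0 0 -6.6;0.6 0 0 0 0 0 -6.6;0.6 0 0 0 0 0 -6.6",
)

```text
time_s: 5.85
position: [0.4433, 0.0336, 0.1298]
tool_rot: [[-0.996, 0.094, -0.001], [0.094, 0.996, 0.0], [0.001, 0.0, -1.0]]
ft_force: [-0.4, -0.1, -3.4]
grip_width: 0.0533
```

Request:
arm_command(
  rows="0.6 0 0 0 0 0 -6.6;0.6 0 0 0 0 0 -6.6;0.6 -23.8 -24.2 0 0 0 0;0.6 -23.8 -24.2 0 0 0 0;0.6 -23.8 -24.2 0 0 0 0",
)

```text
time_s: 6.27
position: [0.5245, -0.0297, 0.13]
tool_rot: [[-0.991, -0.131, -0.001], [-0.131, 0.991, 0.0], [0.001, 0.0, -1.0]]
ft_force: [0.9, -0.5, -3.0]
grip_width: 0.0535
```

Request:
arm_command(
  rows="0.6 -23.8 -24.2 0 0 0 0;0.6 -23.8 -24.2 0 0 0 0;0.6 -23.5 -24.2 0 0 0 0;0.6 0 0 0 0 0 0;0.6 0 0 0 0 0 0",
)

```text
time_s: 6.68
position: [0.6041, -0.0928, 0.1289]
tool_rot: [[-0.992, -0.129, -0.001], [-0.129, 0.992, 0.001], [0.001, 0.001, -1.0]]
ft_force: [-0.3, 0.6, -3.7]
grip_width: 0.0534
```

```bash
python3 - <<'E'
from h import *
plan(604,-91.8,30,187.5)
cm,im=look();m,o=plates(cm,im,.12)
for x in o: print(*x)
cv2.imwrite('pics/w6.png',im[130:384,90:430,::-1].repeat(2,0).repeat(2,1))
E
```

```text
t 6.6833 pos [604.1 -92.8 128.9] psi -172.6 F [-0.3  0.6 -3.7] grip 53.4
rz -0.1 d before turn (-0.1, 1.0) after turn (-0.1, 1.0) dz 98.9 dist 1
```

View pics/w6.png

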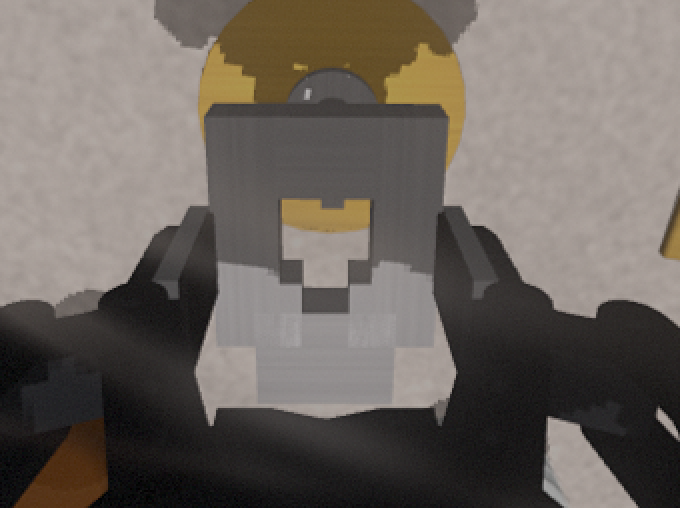

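Request:
arm_command(
  rows="0.6 -0.8 0.6 18 0 0 0;0.6 0 0 15 0 0 0;0.6 0 0 5 0 0 0;0.6 0 0 5 0 0 0;0.6 0 0 0 0 0 0",
)

```text
time_s: 7.15
position: [0.604, -0.0907, 0.0863]
tool_rot: [[-0.991, -0.13, -0.001], [-0.13, 0.991, 0.0], [0.001, 0.001, -1.0]]
ft_force: [-0.7, -0.3, -3.4]
grip_width: 0.0538
```

Request:
arm_command(
  rows="0.6 0 0 5 0 0 0;0.6 0 0 5 0 0 0;0.6 0 0 5 0 0 0;0.6 0 0 5 0 0 0;0.6 0 0 0 0 0 0",
)

```text
time_s: 7.57
position: [0.6041, -0.0911, 0.0655]
tool_rot: [[-0.992, -0.13, -0.002], [-0.13, 0.992, 0.001], [0.002, 0.001, -1.0]]
ft_force: [-0.1, -0.4, -3.0]
grip_width: 0.0538
```

Request:
arm_command(
  rows="0.6 0 0 10 0 0 0;0.6 0 0 10 0 0 0;0.6 0 0 8 0 0 0;0.6 0 0 3 0 0 0;0.6 0 0 0 0 0 0",
)

```text
time_s: 7.98
position: [0.6041, -0.0911, 0.0343]
tool_rot: [[-0.992, -0.13, -0.002], [-0.13, 0.992, 0.001], [0.002, 0.001, -1.0]]
ft_force: [-0.1, -0.7, -2.9]
grip_width: 0.0537
```

Request:
arm_command(
  rows="0.6 0 0 2 0 0 0;0.2 0 0 0 0 0 0;0.2 0 0 0 0 0 0;0.2 0 0 0 0 0 0;0.2 0 0 0 0 0 0",
)

```text
time_s: 8.4
position: [0.6049, -0.0913, 0.0342]
tool_rot: [[-0.992, -0.13, 0.001], [-0.13, 0.992, -0.0], [-0.001, -0.001, -1.0]]
ft_force: [0.7, -0.4, -0.4]
grip_width: 0.0685
```

Request:
arm_command(
  rows="0.2 0 0 -30 0 0 0;0.2 0 0 -40 0 0 0;0.2 0 0 -40 0 0 6.6;0.2 0 0 -20 0 0 6.6;0.2 0 0 0 0 0 6.6",
)

```text
time_s: 8.82
position: [0.6064, -0.0918, 0.1697]
tool_rot: [[-0.976, 0.219, 0.01], [0.219, 0.976, -0.004], [-0.01, -0.001, -1.0]]
ft_force: [0.2, 0.5, 0.7]
grip_width: 0.0683
```

Request:
arm_command(
  rows="0.2 0 0 0 0 0 6.6;0.2 0 0 0 0 0 6.6;0.2 0 0 0 0 0 6.7;0.2 0 0 0 0 0 6.7;0.2 0 0 0 0 0 6.7",
)

```text
time_s: 9.23
position: [0.6046, -0.0912, 0.164]
tool_rot: [[-0.695, 0.719, 0.001], [0.719, 0.695, -0.0], [-0.001, 0.0, -1.0]]
ft_force: [-0.3, 0.3, -0.4]
grip_width: 0.0685
```

```bash
python3 - <<'E'
from h import *
plan(419,185,150,134.4)
cm,im=look();m,o=plates(cm,im)
for x in o: print(*x)
cm,im=look('top')
print([x for x in plates(cm,im)[1]])
u,v=px(cm,[.604,-.092,.026]).astype(int)
a=cv2.resize(im[v-35:v+35,u-45:u+45,::-1],(720,560),interpolation=cv2.INTER_CUBIC)
cv2.imwrite('pics/t7.png',a)
E
```

```text
t 9.2333 pos [604.6 -91.2 164. ] psi 134.0 F [-0.3  0.3 -0.4] grip 68.5
rz -0.4 d before turn (327.6, 58.6) after turn (327.2, 60.7) dz 14.0 dist 333
[623.6 -93.5] -173.8 80.6 56.1 2094 34 16
[ 517.5 -218.9] 44.1 83.1 81.9 5310 32 34
[(array([419.2, 186.7]), np.float64(-45.8), 91.6, 67.7, 5267, 49, 34), (array([ 443.7, -300.6]), np.float64(-98.0), 92.1, 71.5, 5393, 57, 41), (array([ 600.8, -328.7]), np.float64(8.0), 93.4, 67.2, 5296, 42, 45)]
```

View pics/t7.png

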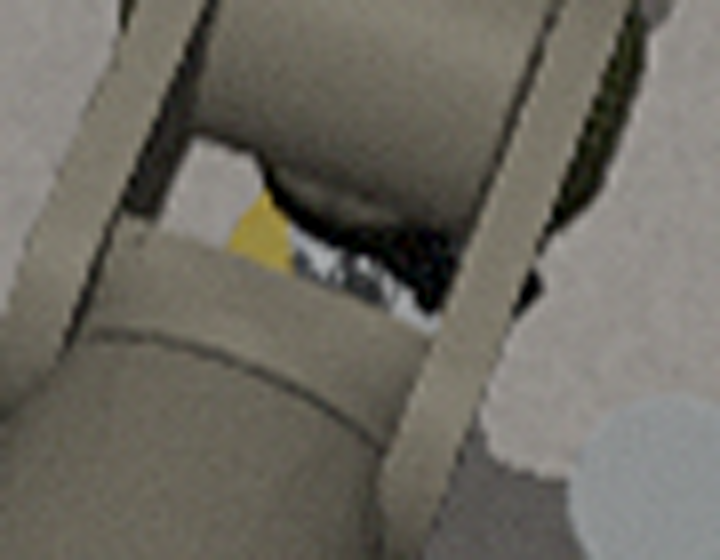

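The arm hid the spindle from the top camera, but the wrist fit puts the seated plate at heading 6°. On to the second plate.

Request:
arm_command(
  rows="0.2 36.4 6.5 0 0 0 0;0.2 36.4 6.5 0 0 0 0;0.2 36.4 6.5 0 0 0 0;0.2 36.4 6.5 0 0 0 0;0.2 36.4 6.5 0 0 0 0",
)

```text
time_s: 9.75
position: [0.4994, 0.0628, 0.1639]
tool_rot: [[-0.702, 0.712, 0.001], [0.712, 0.702, -0.0], [-0.0, 0.0, -1.0]]
ft_force: [1.5, 0.7, -0.8]
grip_width: 0.0681
```

Request:
arm_command(
  rows="0.2 36.4 6.5 0 0 0 0;0.2 36.4 6.5 0 0 0 0;0.2 36.4 6.5 0 0 0 0;0.2 36.4 6.5 0 0 0 0;0.2 0 0 0 0 0 0",
)

```text
time_s: 10.17
position: [0.4136, 0.1876, 0.164]
tool_rot: [[-0.706, 0.709, -0.001], [0.709, 0.706, 0.001], [0.002, -0.0, -1.0]]
ft_force: [0.4, -0.1, -0.5]
grip_width: 0.068
```

Request:
arm_command(
  rows="0.2 0 0 0 0 0 0",
)

```text
time_s: 10.25
position: [0.4165, 0.1851, 0.1641]
tool_rot: [[-0.704, 0.71, 0.001], [0.71, 0.704, 0.0], [-0.001, 0.001, -1.0]]
ft_force: [-0.5, -0.0, 0.8]
grip_width: 0.0684
```

```bash
cat > m.py <<'E'
import sys
from h import *
# m.py x y heading : measure the plate nearest x,y and plan the grasp
x,y,hd=map(float,sys.argv[1:4])
cm,im=look();_,o=plates(cm,im)
o=[k for k in o if np.hypot(*(k[0]-[x,y]))<60]
for k in o: print(*k)
if o:
    k=min(o,key=lambda k:np.hypot(*(k[0]-[x,y])));x,y=k[0];hd=k[1]
plan(x,y,18.5,hd+180)
E
python3 m.py 419 185 -45.7
```

```text
[420.2 185.2] -45.2 78.6 55.9 3921 53 34
t 10.3 pos [417.4 184.2 164. ] psi 134.6 F [ 0.8 -0.3 -0.5] grip 68.7
rz -0.2 d before turn (-1.2, 2.7) after turn (-1.2, 2.7) dz 145.5 dist 3
```

Request:
arm_command(
  rows="0.2 -1.2 2.7 30 0 0 0;0.2 0 0 40 0 0 0;0.2 0 0 40 0 0 0;0.2 0 0 25 0 0 0;0.2 0 0 10.5 0 0 0",
)

```text
time_s: 10.72
position: [0.4197, 0.1835, 0.015]
tool_rot: [[-0.699, 0.715, -0.005], [0.715, 0.699, -0.001], [0.003, -0.004, -1.0]]
ft_force: [-0.5, -0.1, 0.7]
grip_width: 0.0687
```

Request:
arm_command(
  rows="0.2 0 0 0 0 0 0;0.6 0 0 0 0 0 0;0.6 0 0 0 0 0 0;0.6 0 0 0 0 0 0;0.6 0 0 0 0 0 0",
)

```text
time_s: 11.13
position: [0.4207, 0.1848, 0.019]
tool_rot: [[-0.699, 0.715, 0.002], [0.715, 0.699, 0.0], [-0.001, 0.002, -1.0]]
ft_force: [0.1, -1.3, 2.1]
grip_width: 0.0533
```

Request:
arm_command(
  rows="0.6 0 0 -8 0 0 0;0.6 0 0 -30 0 0 0;0.6 0 0 -35 0 0 -6.6;0.6 0 0 -40 0 0 -6.6;0.6 0 0 0 0 0 -6.6",
)

```text
time_s: 11.55
position: [0.4226, 0.1855, 0.1381]
tool_rot: [[-0.903, 0.43, 0.012], [0.43, 0.903, 0.002], [-0.01, 0.007, -1.0]]
ft_force: [1.2, 0.7, -2.7]
grip_width: 0.0531
```

Request:
arm_command(
  rows="0.6 0 0 0 0 0 -6.6;0.6 0 0 0 0 0 -6.6;0.6 0 0 0 0 0 -6.6;0.6 0 0 0 0 0 -6.6;0.6 0 0 0 0 0 -6.6",
)

```text
time_s: 11.97
position: [0.4199, 0.1849, 0.132]
tool_rot: [[-0.991, -0.131, 0.001], [-0.131, 0.991, 0.0], [-0.001, 0.0, -1.0]]
ft_force: [0.9, -1.0, -2.5]
grip_width: 0.0536
```

Request:
arm_command(
  rows="0.6 -16.3 -33.1 0 0 0 0;0.6 -16.3 -33.1 0 0 0 0;0.6 -16.3 -33.1 0 0 0 0;0.6 -16.3 -33.1 0 0 0 0;0.6 -16.3 -33.1 0 0 0 0",
)

```text
time_s: 12.38
position: [0.5222, 0.0293, 0.1321]
tool_rot: [[-0.992, -0.125, 0.001], [-0.125, 0.992, -0.0], [-0.001, -0.0, -1.0]]
ft_force: [0.1, 0.6, -1.7]
grip_width: 0.0536
```

Request:
arm_command(
  rows="0.6 -16.3 -33.1 0 0 0 0;0.6 -16.3 -33.1 0 0 0 0;0.6 -16.3 -33.1 0 0 0 0;0.6 -16.3 -33.1 0 0 0 0;0.6 0 0 0 0 0 0",
)

```text
time_s: 12.8
position: [0.6054, -0.0979, 0.1317]
tool_rot: [[-0.993, -0.121, 0.003], [-0.121, 0.993, -0.003], [-0.003, -0.003, -1.0]]
ft_force: [-0.6, -0.3, -2.3]
grip_width: 0.0535
```

Request:
arm_command(
  rows="0.6 0 0 0 0 0 0",
)

```text
time_s: 12.88
position: [0.6031, -0.0939, 0.1314]
tool_rot: [[-0.992, -0.123, 0.0], [-0.123, 0.992, 0.0], [-0.0, 0.0, -1.0]]
ft_force: [-0.4, 0.4, -2.0]
grip_width: 0.0535
```

```bash
cat > held.py <<'E'
from h import *
# hole of the held plate in the tool frame (top face 5 mm behind the tips) and plan over the spindle
import sys
st=readout.observe();cm,im=look();p=st['position']*1000;zt=(p[2]-17+12)/1000
f=im.astype(float)
R=st['tool_rot']
# outline of the plate's rear edge/hole: bright-vs-dark edges along the tool x line y=0
L=[]
for s in np.arange(-45,45,.5):
    q=px(cm,(p+R@[s,0,-0-0])/1000*[1,1,0]+[0,0,zt]);u,v=q.round().astype(int)
    L.append((s,im[v,u].mean() if 0<=v<384 and 0<=u<512 else 0,im[v,u,0]-float(im[v,u,2]) if 0<=v<384 else 0))
L=np.array(L);g=np.abs(np.gradient(cv2.GaussianBlur(L[:,1:2],(1,5),0)[:,0]))
pk=[(float(L[i,0]),round(float(g[i]),1)) for i in range(2,len(g)-2) if g[i]==g[i-2:i+3].max() and g[i]>2.5]
print('edges along tool x (rear edge at +32, hole +11.5, keyway -20, nose -48):',pk)
plan(604.2,-91.3,35,187.5)
E
python3 held.py
```

```text
edges along tool x (rear edge at +32, hole +11.5, keyway -20, nose -48): [(-44.0, 3.5), (-17.0, 19.6), (-9.5, 26.1), (10.0, 21.1), (34.5, 6.4), (38.0, 6.7)]
t 12.9333 pos [602.5 -92.5 131.4] psi -172.9 F [-0.3 -0.2 -1.6] grip 53.6
rz -0.4 d before turn (-1.9, 1.0) after turn (-1.9, 1.0) dz 96.4 dist 2
```

Request:
arm_command(
  rows="0.6 -1.9 1 20 0 0 -0.3;0.6 0 0 16 0 0 0;0.6 0 0 6 0 0 0;0.6 0 0 6 0 0 0;0.6 0 0 0 0 0 0",
)

```text
time_s: 13.35
position: [0.604, -0.0903, 0.0828]
tool_rot: [[-0.991, -0.131, -0.001], [-0.131, 0.991, 0.001], [0.001, 0.001, -1.0]]
ft_force: [0.1, -0.5, -2.8]
grip_width: 0.0537
```

Request:
arm_command(
  rows="0.6 0 0 6 0 0 0;0.6 0 0 8 0 0 0;0.6 0 0 8 0 0 0;0.6 0 0 8 0 0 0;0.6 0 0 0 0 0 0",
)

```text
time_s: 13.77
position: [0.6037, -0.0909, 0.0512]
tool_rot: [[-0.992, -0.13, -0.003], [-0.13, 0.992, 0.001], [0.003, 0.001, -1.0]]
ft_force: [0.3, 0.0, -1.6]
grip_width: 0.0537
```

Request:
arm_command(
  rows="0.6 0 0 5 0 0 0;0.6 0 0 0 0 0 0;0.2 0 0 0 0 0 0;0.2 0 0 0 0 0 0;0.2 0 0 0 0 0 0",
)

```text
time_s: 14.18
position: [0.6049, -0.0912, 0.0487]
tool_rot: [[-0.992, -0.13, 0.001], [-0.13, 0.992, -0.0], [-0.001, -0.001, -1.0]]
ft_force: [-0.1, 0.2, 0.7]
grip_width: 0.0684
```

Request:
arm_command(
  rows="0.2 0 0 -30 0 0 0;0.2 0 0 -40 0 0 0;0.2 0 0 -40 0 0 6.9;0.2 0 0 -10 0 0 6.9;0.2 0 0 0 0 0 6.9",
)

```text
time_s: 14.6
position: [0.606, -0.0915, 0.1729]
tool_rot: [[-0.972, 0.234, 0.008], [0.234, 0.972, -0.003], [-0.009, -0.001, -1.0]]
ft_force: [-0.1, -0.1, -0.2]
grip_width: 0.0684
```

Request:
arm_command(
  rows="0.2 0 0 0 0 0 6.9;0.2 0 0 0 0 0 6.9;0.2 0 0 0 0 0 6.9;0.2 33.7 16.8 0 0 0 0;0.2 33.7 16.8 0 0 0 0",
)

```text
time_s: 15.02
position: [0.5673, -0.026, 0.1681]
tool_rot: [[-0.828, 0.561, 0.001], [0.561, 0.828, -0.0], [-0.001, 0.0, -1.0]]
ft_force: [0.5, 1.1, 0.0]
grip_width: 0.0682
```

Request:
arm_command(
  rows="0.2 33.7 16.8 0 0 0 0;0.2 33.7 16.8 0 0 0 0;0.2 33.7 16.8 0 0 0 0;0.2 33.7 16.8 0 0 0 0;0.2 33.7 16.8 0 0 0 0",
)

```text
time_s: 15.43
position: [0.4735, 0.1395, 0.1687]
tool_rot: [[-0.83, 0.559, 0.001], [0.559, 0.83, 0.0], [-0.001, 0.001, -1.0]]
ft_force: [2.0, 0.7, 0.3]
grip_width: 0.0681
```

Request:
arm_command(
  rows="0.2 33.7 16.8 0 0 0 0;0.2 33.7 16.8 0 0 0 0;0.2 33.7 16.8 0 0 0 0;0.2 33.7 16.8 0 0 0 0;0.2 0 0 0 0 0 0",
)

```text
time_s: 15.85
position: [0.3969, 0.2733, 0.1687]
tool_rot: [[-0.833, 0.554, 0.0], [0.554, 0.833, 0.002], [0.001, 0.001, -1.0]]
ft_force: [0.0, -0.6, 0.1]
grip_width: 0.0684
```

Request:
arm_command(
  rows="0.2 0 0 0 0 0 0",
)

```text
time_s: 15.93
position: [0.3993, 0.2705, 0.1686]
tool_rot: [[-0.832, 0.555, 0.001], [0.555, 0.832, 0.0], [-0.001, 0.001, -1.0]]
ft_force: [0.2, -0.3, -0.8]
grip_width: 0.0685
```

```bash
python3 m.py 370 310 -35
```

```text
[367.1 315.9] -30.8 80.2 55.4 3937 54 35
t 15.9833 pos [400.1 269.5 168.6] psi 146.2 F [ 1.  -0.  -0.3] grip 68.2
rz -3.0 d before turn (53.3, 20.2) after turn (52.1, 23.0) dz 150.1 dist 57
```

Request:
arm_command(
  rows="0.2 0 0 0 0 0 -3;0.2 26 11.5 10 0 0 0;0.2 26.1 11.5 10 0 0 0;0.2 0 0 35 0 0 0;0.2 0 0 35 0 0 0",
)

```text
time_s: 16.4
position: [0.3683, 0.3159, 0.0783]
tool_rot: [[-0.858, 0.514, 0.004], [0.514, 0.858, 0.002], [-0.003, 0.004, -1.0]]
ft_force: [0.5, 0.6, -0.4]
grip_width: 0.0687
```

Request:
arm_command(
  rows="0.2 0 0 30 0 0 0;0.2 0 0 20 0 0 0;0.2 0 0 6 0 0 0;0.2 0 0 4 0 0 0;0.2 0 0 0 0 0 0",
)

```text
time_s: 16.82
position: [0.3681, 0.3152, 0.0184]
tool_rot: [[-0.857, 0.515, 0.0], [0.515, 0.857, 0.0], [-0.0, 0.0, -1.0]]
ft_force: [-0.6, 0.7, 0.1]
grip_width: 0.0682
```

Request:
arm_command(
  rows="0.2 0 0 0 0 0 0;0.6 0 0 0 0 0 0;0.6 0 0 0 0 0 0;0.6 0 0 0 0 0 0;0.6 0 0 0 0 0 0",
)

```text
time_s: 17.23
position: [0.368, 0.3158, 0.0199]
tool_rot: [[-0.858, 0.514, 0.003], [0.514, 0.858, 0.001], [-0.002, 0.002, -1.0]]
ft_force: [-1.0, -2.2, 12.2]
grip_width: 0.0536
```

Request:
arm_command(
  rows="0.6 0 0 -8 0 0 0;0.6 0 0 -30 0 0 0;0.6 0 0 -35 0 0 -6.4;0.6 0 0 -40 0 0 -6.4;0.6 0 0 0 0 0 -6.4",
)

```text
time_s: 17.65
position: [0.3695, 0.317, 0.1383]
tool_rot: [[-0.98, 0.197, 0.011], [0.198, 0.98, 0.006], [-0.01, 0.008, -1.0]]
ft_force: [0.8, 0.1, -1.7]
grip_width: 0.0532
```

Request:
arm_command(
  rows="0.6 0 0 0 0 0 -6.4;0.6 0 0 0 0 0 -6.4;0.6 0 0 0 0 0 -6.4;0.6 -15.2 -36.2 0 0 0 0;0.6 -15.2 -36.2 0 0 0 0",
)

```text
time_s: 18.07
position: [0.4063, 0.248, 0.1319]
tool_rot: [[-0.991, -0.135, 0.001], [-0.135, 0.991, 0.0], [-0.001, 0.0, -1.0]]
ft_force: [0.8, 0.1, -3.7]
grip_width: 0.0534
```

Request:
arm_command(
  rows="0.6 -15.2 -36.2 0 0 0 0;0.6 -15.2 -36.2 0 0 0 0;0.6 -15.2 -36.2 0 0 0 0;0.6 -15.2 -36.2 0 0 0 0;0.6 -15.2 -36.2 0 0 0 0",
)

```text
time_s: 18.48
position: [0.5061, 0.0764, 0.132]
tool_rot: [[-0.992, -0.13, 0.001], [-0.13, 0.992, 0.0], [-0.001, -0.0, -1.0]]
ft_force: [0.8, 0.8, -2.9]
grip_width: 0.0531
```

Request:
arm_command(
  rows="0.6 -15.2 -36.2 0 0 0 0;0.6 -15.2 -36.2 0 0 0 0;0.6 -15.2 -36.2 0 0 0 0;0.6 -15.2 -36.2 0 0 0 0;0.6 -15.2 -36.2 0 0 0 0",
)

```text
time_s: 18.9
position: [0.605, -0.0931, 0.1319]
tool_rot: [[-0.992, -0.13, 0.0], [-0.13, 0.992, 0.0], [-0.0, 0.0, -1.0]]
ft_force: [-0.0, 0.7, -3.4]
grip_width: 0.0535
```

Request:
arm_command(
  rows="0.6 0 0 0 0 0 0;0.6 0 0 0 0 0 0;0.6 0 0 0 0 0 0",
)

```text
time_s: 19.15
position: [0.604, -0.0909, 0.1313]
tool_rot: [[-0.992, -0.13, -0.001], [-0.13, 0.992, 0.001], [0.001, 0.001, -1.0]]
ft_force: [-0.1, -0.0, -3.2]
grip_width: 0.0534
```

```bash
python3 held.py
```

```text
edges along tool x (rear edge at +32, hole +11.5, keyway -20, nose -48): [(-44.0, 4.5), (-16.5, 21.1), (-9.0, 26.3), (11.0, 19.6), (34.5, 7.4), (38.0, 6.5)]
t 19.2 pos [604.  -90.4 131.4] psi -172.5 F [ 0.2  0.5 -1.9] grip 53.2
rz 0.0 d before turn (-0.1, -0.9) after turn (-0.1, -0.9) dz 96.4 dist 1
```

Request:
arm_command(
  rows="0.6 0 -0.9 20 0 0 0;0.6 0 0 14 0 0 0;0.6 0 0 6 0 0 0;0.6 0 0 6 0 0 0;0.6 0 0 0 0 0 0",
)

```text
time_s: 19.62
position: [0.6043, -0.0915, 0.0847]
tool_rot: [[-0.991, -0.131, -0.001], [-0.131, 0.991, 0.0], [0.001, 0.001, -1.0]]
ft_force: [-0.4, -0.4, -2.1]
grip_width: 0.0528
```

Request:
arm_command(
  rows="0.6 0 0 6 0 0 0;0.6 0 0 8 0 0 0;0.6 0 0 7 0 0 0;0.6 0 0 4 0 0 0;0.6 0 0 0 0 0 0",
)

```text
time_s: 20.03
position: [0.6042, -0.0921, 0.0589]
tool_rot: [[-0.992, -0.13, -0.002], [-0.13, 0.992, 0.001], [0.002, 0.001, -1.0]]
ft_force: [0.1, -0.1, -2.1]
grip_width: 0.0529
```

Request:
arm_command(
  rows="0.2 0 0 0 0 0 0;0.2 0 0 0 0 0 0;0.2 0 0 0 0 0 0;0.2 0 0 -30 0 0 0;0.2 0 0 -40 0 0 0",
)

```text
time_s: 20.45
position: [0.6034, -0.0919, 0.1285]
tool_rot: [[-0.992, -0.13, -0.006], [-0.13, 0.992, 0.002], [0.006, 0.003, -1.0]]
ft_force: [0.7, -0.3, 0.1]
grip_width: 0.0684
```

Request:
arm_command(
  rows="0.2 0 0 -40 0 0 0;0.2 5.7 -38.6 0 0 0 0;0.2 5.7 -38.6 0 0 0 0;0.2 5.7 -38.6 0 0 0 0;0.2 5.7 -38.6 0 0 0 0",
)

```text
time_s: 20.87
position: [0.6021, -0.2499, 0.1712]
tool_rot: [[-0.991, -0.13, 0.001], [-0.13, 0.991, -0.001], [-0.001, -0.001, -1.0]]
ft_force: [0.7, 0.8, -0.1]
grip_width: 0.0684
```

Request:
arm_command(
  rows="0.2 5.7 -38.6 0 0 0 0;0.2 5.7 -38.6 0 0 0 0;0.2 0 0 0 0 0 0;0.2 0 0 0 0 0 0;0.2 0 0 0 0 0 0",
)

```text
time_s: 21.28
position: [0.6009, -0.326, 0.1703]
tool_rot: [[-0.992, -0.13, 0.0], [-0.13, 0.992, 0.0], [-0.0, 0.0, -1.0]]
ft_force: [-0.1, 0.1, -0.5]
grip_width: 0.0681
```

```bash
python3 m.py 600 -325 8
```

```text
[ 601.7 -330.6] 8.5 80.4 55.9 3985 35 55
t 21.3333 pos [ 601.1 -325.4  170.5] psi -172.5 F [-0.1  0.7  0.5] grip 68.1
rz -1.0 d before turn (0.1, -5.3) after turn (0.2, -5.3) dz 152.0 dist 5
```

Request:
arm_command(
  rows="0.2 0.1 -5.3 30 0 0 -1;0.2 0 0 35 0 0 0;0.2 0 0 35 0 0 0;0.2 0 0 30 0 0 0;0.2 0 0 12 0 0 0",
)

```text
time_s: 21.75
position: [0.6004, -0.3289, 0.0242]
tool_rot: [[-0.989, -0.149, -0.005], [-0.149, 0.989, 0.004], [0.004, 0.005, -1.0]]
ft_force: [-0.6, -0.2, -0.3]
grip_width: 0.0684
```

Request:
arm_command(
  rows="0.2 0 0 6 0 0 0;0.2 0 0 4 0 0 0;0.2 0 0 0 0 0 0;0.2 0 0 0 0 0 0;0.6 0 0 0 0 0 0",
)

```text
time_s: 22.17
position: [0.6021, -0.3318, 0.0199]
tool_rot: [[-0.989, -0.147, 0.002], [-0.147, 0.989, -0.001], [-0.002, -0.001, -1.0]]
ft_force: [0.0, 5.8, 3.5]
grip_width: 0.0579
```

Request:
arm_command(
  rows="0.6 0 0 0 0 0 0;0.6 0 0 0 0 0 0;0.6 0 0 0 0 0 0;0.6 0 0 -8 0 0 0;0.6 0 0 -30 0 0 0",
)

```text
time_s: 22.58
position: [0.5996, -0.3302, 0.0526]
tool_rot: [[-0.989, -0.147, -0.007], [-0.147, 0.989, 0.005], [0.006, 0.006, -1.0]]
ft_force: [-0.2, 0.7, -4.0]
grip_width: 0.0529
```

Request:
arm_command(
  rows="0.6 0 0 -35 0 0 1;0.6 0 0 -40 0 0 0;0.6 -5.6 39.4 0 0 0 0;0.6 -5.6 39.4 0 0 0 0;0.6 -5.6 39.4 0 0 0 0",
)

```text
time_s: 23.0
position: [0.6024, -0.2113, 0.1323]
tool_rot: [[-0.992, -0.128, 0.001], [-0.128, 0.992, -0.001], [-0.001, -0.001, -1.0]]
ft_force: [1.4, 1.2, -3.1]
grip_width: 0.0534
```

Request:
arm_command(
  rows="0.6 -5.6 39.4 0 0 0 0;0.6 -5.6 39.4 0 0 0 0;0.6 -5.6 39.4 0 0 0 0;0.6 0 0 0 0 0 0;0.6 0 0 0 0 0 0",
)

```text
time_s: 23.42
position: [0.604, -0.0907, 0.1318]
tool_rot: [[-0.991, -0.133, 0.0], [-0.133, 0.991, -0.0], [-0.0, -0.0, -1.0]]
ft_force: [0.0, -0.7, -3.1]
grip_width: 0.0533
```

```bash
python3 held.py
```

```text
edges along tool x (rear edge at +32, hole +11.5, keyway -20, nose -48): [(-17.5, 19.1), (-10.5, 23.1), (6.5, 16.0), (32.5, 6.1), (36.5, 6.6)]
t 23.4667 pos [604.1 -92.2 131.7] psi -172.4 F [-0.7 -0.4 -2.6] grip 53.5
rz 0.1 d before turn (-0.2, 0.9) after turn (-0.2, 0.9) dz 96.7 dist 1
```

Request:
arm_command(
  rows="0.6 0.6 0.4 20 0 0 0;0.6 0 0 14 0 0 0;0.6 0 0 6 0 0 0;0.6 0 0 6 0 0 0;0.6 0 0 0 0 0 0",
)

```text
time_s: 23.88
position: [0.6031, -0.0929, 0.0845]
tool_rot: [[-0.992, -0.129, -0.001], [-0.129, 0.992, 0.001], [0.001, 0.001, -1.0]]
ft_force: [-1.3, 1.8, -3.6]
grip_width: 0.0528
```

Request:
arm_command(
  rows="0.6 0 0 6 0 0 0;0.6 0 0 6 0 0 0;0.6 0 0 3 0 0 0;0.6 0 0 0 0 0 0",
)

```text
time_s: 24.22
position: [0.6037, -0.0928, 0.0706]
tool_rot: [[-0.992, -0.13, 0.001], [-0.13, 0.992, -0.001], [-0.001, -0.001, -1.0]]
ft_force: [-1.8, 1.3, 1.7]
grip_width: 0.053
```

Request:
arm_command(
  rows="0.2 0 0 0 0 0 0;0.2 0 0 0 0 0 0;0.2 0 0 0 0 0 0;0.2 0 0 -30 0 0 0;0.2 0 0 -40 0 0 0",
)

```text
time_s: 24.63
position: [0.6021, -0.0923, 0.138]
tool_rot: [[-0.992, -0.13, -0.006], [-0.13, 0.992, 0.002], [0.006, 0.003, -1.0]]
ft_force: [0.6, -0.3, -0.1]
grip_width: 0.0684
```

Request:
arm_command(
  rows="0.2 0 0 -20 0 0 6.9;0.2 0 0 0 0 0 6.9;0.2 0 0 0 0 0 6.9;0.2 0 0 0 0 0 6.9;0.2 0 0 0 0 0 6.9",
)

```text
time_s: 25.05
position: [0.6036, -0.0928, 0.1604]
tool_rot: [[-0.888, 0.46, 0.001], [0.46, 0.888, -0.001], [-0.001, -0.0, -1.0]]
ft_force: [0.7, -0.4, -0.3]
grip_width: 0.0676
```

Request:
arm_command(
  rows="0.2 0 0 0 0 0 6.9;0.2 0 0 0 0 0 6.9;0.2 0 0 0 0 0 6.9;0.2 0 0 0 0 0 6.9;0.2 0 0 0 0 0 6.9",
)

```text
time_s: 25.47
position: [0.6036, -0.0928, 0.1602]
tool_rot: [[-0.471, 0.882, 0.0], [0.882, 0.471, -0.0], [-0.001, 0.0, -1.0]]
ft_force: [0.1, -0.9, -0.1]
grip_width: 0.0682
```

Request:
arm_command(
  rows="0.2 0 0 0 0 0 6.9;0.2 0 0 0 0 0 6.9;0.2 0 0 0 0 0 6.9;0.2 0 0 0 0 0 6.9;0.2 0 0 0 0 0 6.9",
)

```text
time_s: 25.88
position: [0.6036, -0.0928, 0.1602]
tool_rot: [[0.111, 0.994, 0.001], [0.994, -0.111, -0.0], [-0.0, 0.001, -1.0]]
ft_force: [0.3, -0.0, -0.1]
grip_width: 0.0679
```

Request:
arm_command(
  rows="0.2 0 0 0 0 0 6.9;0.2 -34.5 -15.7 0 0 0 0;0.2 -34.5 -15.7 0 0 0 0;0.2 -34.5 -15.7 0 0 0 0;0.2 -34.5 -15.7 0 0 0 0",
)

```text
time_s: 26.3
position: [0.5103, -0.2141, 0.1603]
tool_rot: [[0.223, 0.975, 0.0], [0.975, -0.223, -0.001], [-0.001, 0.001, -1.0]]
ft_force: [0.5, -1.7, 0.7]
grip_width: 0.0683
```

Request:
arm_command(
  rows="0.2 -34.5 -15.7 0 0 0 0;0.2 -34.5 -15.7 0 0 0 0;0.2 -34.5 -15.7 0 0 0 0;0.2 0 0 0 0 0 0;0.2 0 0 0 0 0 0",
)

```text
time_s: 26.72
position: [0.4414, -0.3049, 0.1603]
tool_rot: [[0.227, 0.974, 0.0], [0.974, -0.227, -0.001], [-0.0, 0.0, -1.0]]
ft_force: [-0.3, -0.1, -0.4]
grip_width: 0.0685
```

```bash
python3 m.py 442 -302 -103
```

```text
[ 442.9 -302.2] -103.1 79.0 55.3 3864 54 34
t 26.7667 pos [ 442.1 -303.8  160.2] psi 77.0 F [ 0.4 -0.4 -0.1] grip 68.5
rz 0.1 d before turn (1.7, 0.5) after turn (1.7, 0.5) dz 141.7 dist 2
```

Request:
arm_command(
  rows="0.2 1.7 0.5 30 0 0 0;0.2 0 0 35 0 0 0;0.2 0 0 35 0 0 0;0.2 0 0 22 0 0 0;0.2 0 0 10 0 0 0",
)

```text
time_s: 27.18
position: [0.4431, -0.2997, 0.0253]
tool_rot: [[0.222, 0.975, -0.003], [0.975, -0.222, 0.003], [0.003, -0.004, -1.0]]
ft_force: [0.0, 0.7, -0.2]
grip_width: 0.0684
```

Request:
arm_command(
  rows="0.2 0 0 6 0 0 0;0.2 0 0 3.5 0 0 0;0.2 0 0 0 0 0 0;0.2 0 0 0 0 0 0;0.6 0 0 0 0 0 0",
)

```text
time_s: 27.6
position: [0.4434, -0.302, 0.0197]
tool_rot: [[0.224, 0.975, 0.001], [0.975, -0.224, -0.001], [-0.001, 0.001, -1.0]]
ft_force: [-2.9, 0.3, 2.2]
grip_width: 0.0581
```

Request:
arm_command(
  rows="0.6 0 0 0 0 0 0;0.6 0 0 0 0 0 0;0.6 0 0 0 0 0 0;0.6 0 0 -8 0 0 0;0.6 0 0 -30 0 0 0",
)

```text
time_s: 28.02
position: [0.4418, -0.3004, 0.0546]
tool_rot: [[0.224, 0.975, -0.005], [0.975, -0.224, 0.005], [0.004, -0.006, -1.0]]
ft_force: [-0.5, 0.7, -3.3]
grip_width: 0.0535
```

Request:
arm_command(
  rows="0.6 0 0 -40 0 0 -6.9;0.6 0 0 -40 0 0 -6.9;0.6 0 0 0 0 0 -6.9;0.6 0 0 0 0 0 -6.9;0.6 0 0 0 0 0 -6.9",
)

```text
time_s: 28.43
position: [0.4431, -0.3017, 0.138]
tool_rot: [[-0.373, 0.928, 0.001], [0.928, 0.373, -0.001], [-0.002, 0.001, -1.0]]
ft_force: [0.8, 0.3, -3.5]
grip_width: 0.053
```

Request:
arm_command(
  rows="0.6 0 0 0 0 0 -6.9;0.6 0 0 0 0 0 -6.9;0.6 0 0 0 0 0 -6.9;0.6 0 0 0 0 0 -6.9;0.6 0 0 0 0 0 -6.9",
)

```text
time_s: 28.85
position: [0.443, -0.3016, 0.1371]
tool_rot: [[-0.833, 0.553, 0.0], [0.553, 0.833, -0.0], [-0.0, -0.0, -1.0]]
ft_force: [-0.1, -0.4, -3.0]
grip_width: 0.0535
```

Request:
arm_command(
  rows="0.6 0 0 0 0 0 -6.9;0.6 0 0 0 0 0 -6.9;0.6 0 0 0 0 0 -6.9;0.6 0 0 0 0 0 -6.9;0.6 0 0 0 0 0 -6.9",
)

```text
time_s: 29.27
position: [0.443, -0.3016, 0.1371]
tool_rot: [[-1.0, -0.016, 0.0], [-0.016, 1.0, -0.0], [-0.0, -0.0, -1.0]]
ft_force: [-0.1, -0.2, -3.3]
grip_width: 0.0528
```

Request:
arm_command(
  rows="0.6 0 0 0 0 0 -7;0.6 -26.7 26.8 0 0 0 0;0.6 -26.7 26.8 0 0 0 0;0.6 -26.7 26.8 0 0 0 0;0.6 -26.7 26.8 0 0 0 0",
)

```text
time_s: 29.68
position: [0.5355, -0.18, 0.1372]
tool_rot: [[-0.991, -0.131, 0.0], [-0.131, 0.991, -0.0], [-0.0, -0.0, -1.0]]
ft_force: [1.0, -0.7, -4.0]
grip_width: 0.0532
```

Request:
arm_command(
  rows="0.6 -26.7 26.8 0 0 0 0;0.6 -26.7 26.8 0 0 0 0;0.6 -26.7 26.8 0 0 0 0;0.6 0 0 0 0 0 0;0.6 0 0 0 0 0 0",
)

```text
time_s: 30.1
position: [0.6042, -0.0893, 0.1368]
tool_rot: [[-0.991, -0.135, -0.0], [-0.135, 0.991, 0.0], [0.0, 0.0, -1.0]]
ft_force: [-0.7, 0.2, -3.4]
grip_width: 0.0533
```

```bash
python3 held.py
```

```text
edges along tool x (rear edge at +32, hole +11.5, keyway -20, nose -48): [(-20.0, 19.8), (-12.5, 23.2), (1.5, 18.7), (31.5, 6.9), (34.5, 6.5)]
t 30.15 pos [603.6 -90.6 136.8] psi -172.4 F [-0.  -0.4 -3.1] grip 53.3
rz 0.1 d before turn (-0.5, -0.7) after turn (-0.5, -0.7) dz 101.8 dist 1
```

Request:
arm_command(
  rows="0.6 0.3 -0.7 20 0 0 0;0.6 0 0 18 0 0 0;0.6 0 0 5 0 0 0;0.6 0 0 4 0 0 0;0.6 0 0 0 0 0 0",
)

```text
time_s: 30.57
position: [0.6032, -0.0927, 0.0896]
tool_rot: [[-0.991, -0.131, -0.001], [-0.131, 0.991, 0.0], [0.001, 0.0, -1.0]]
ft_force: [0.5, -0.8, -2.5]
grip_width: 0.0532
```

Request:
arm_command(
  rows="0.6 0 0 4 0 0 0;0.6 0 0 3 0 0 0;0.6 0 0 0 0 0 0",
)

```text
time_s: 30.82
position: [0.6035, -0.092, 0.0826]
tool_rot: [[-0.991, -0.132, 0.0], [-0.132, 0.991, -0.0], [-0.0, -0.0, -1.0]]
ft_force: [0.7, 1.2, -3.5]
grip_width: 0.0532
```

Request:
arm_command(
  rows="0.6 0 0 1.5 0 0 0;0.6 0 0 0 0 0 0;0.2 0 0 0 0 0 0;0.2 0 0 0 0 0 0;0.2 0 0 0 0 0 0",
)

```text
time_s: 31.23
position: [0.6038, -0.092, 0.0815]
tool_rot: [[-0.991, -0.132, 0.001], [-0.132, 0.991, -0.0], [-0.001, -0.0, -1.0]]
ft_force: [0.2, 0.8, -0.3]
grip_width: 0.0681
```

Request:
arm_command(
  rows="0.2 0 0 -30 0 0 0;0.2 0 0 -40 0 0 0;0.2 -35 0 -20 0 0 0;0.2 -35 0 0 0 0 0;0.2 0 0 0 0 0 0",
)

```text
time_s: 31.65
position: [0.6773, -0.0822, 0.1722]
tool_rot: [[-0.991, -0.133, 0.006], [-0.133, 0.991, -0.001], [-0.006, -0.002, -1.0]]
ft_force: [0.4, 0.9, -1.8]
grip_width: 0.0684
```

```bash
python3 - <<'E'
from h import *
import pickle
plan(604,-92)
cm,im=look();pickle.dump((cm,im),open('w8.pkl','wb'))
for z in (.074,):
  for x in plates(cm,im,z)[1]: print(z,*x)
u,v=px(cm,[.604,-.092,.07]).astype(int);print(u,v)
cv2.imwrite('pics/w8.png',cv2.resize(im[:260,80:430,::-1],(700,520)))
E
```

```text
t 31.65 pos [677.3 -82.2 172.2] psi -172.4 F [ 0.4  0.9 -1.8] grip 68.4
rz 0 d before turn (73.9, 0.0) after turn (73.9, 0.0) dz None dist 74
0.074 [604.4 -93.5] 7.5 76.4 52.8 3550 32 52
254 94
```

View pics/w8.png

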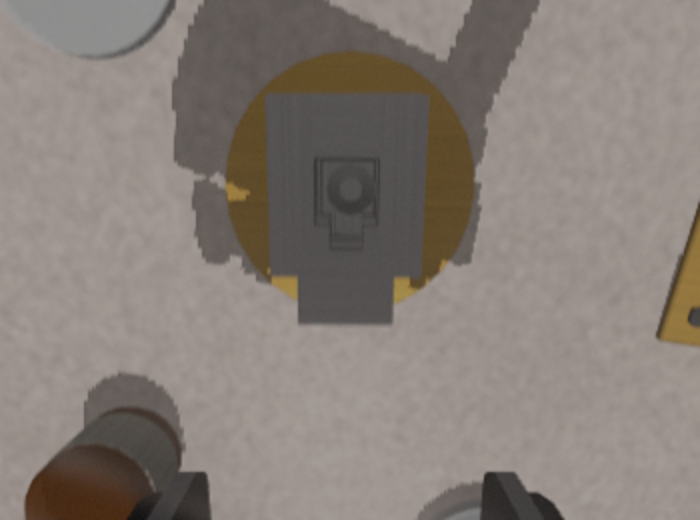

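The stack looks square on the spindle, with the post and key in the top plate's keyway at about (347,195). I'll check its height from sharp corners read in this picture.

```bash
python3 - <<'E'
from h import *
import pickle
cm,im=pickle.load(open('w8.pkl','rb'))
P=dict(rl=(266,93),rr=(429.5,93),fl=(270.5,275.5),fr=(422.5,275.5),nl=(298,323.5),nr=(393,323.5))
for z in (.062,.068,.074,.08):
    w={k:onplane(cm,80+a/2,b/2,z)[:2]*1000 for k,(a,b) in P.items()}
    d=lambda a,b:round(float(np.hypot(*(w[a]-w[b]))),1)
    h=((w['nl']+w['nr'])/2-(w['rl']+w['rr'])/2)
    print(z,'rear56',d('rl','rr'),'front56',d('fl','fr'),'nose36',d('nl','nr'),'len80',round(float(np.hypot(*h)),1),np.degrees(np.arctan2(h[1],h[0])).round(1))
E
```

```text
0.062 rear56 58.7 front56 59.5 nose36 38.1 len80 84.3 7.2
0.068 rear56 57.2 front56 58.0 nose36 37.1 len80 82.1 7.2
0.074 rear56 55.7 front56 56.4 nose36 36.1 len80 80.0 7.2
0.08 rear56 54.2 front56 54.9 nose36 35.2 len80 77.9 7.2
```

The corner spans fit the given sizes at z = 74 mm (55.7 / 56.4 / 36.1 / 80.0), so all five plates are seated and level at heading 7.2°. Next is the dispenser.

Request:
arm_command(
  rows="0 0 0 -10 0 0 6.9;0 0 0 -10 0 0 6.9;0 0 0 0 0 0 6.9;0 0 0 0 0 0 6.9;0 0 0 0 0 0 6.9",
)

```text
time_s: 32.12
position: [0.6722, -0.0828, 0.1909]
tool_rot: [[-0.889, 0.458, -0.001], [0.458, 0.889, 0.0], [0.001, -0.0, -1.0]]
ft_force: [0.5, -0.0, -0.1]
grip_width: 0.0853
```

Request:
arm_command(
  rows="0 0 0 0 0 0 6.9;0 0 0 0 0 0 6.9;0 0 0 0 0 0 6.9;0 0 0 0 0 0 6.9;0 0 0 0 0 0 6.9",
)

```text
time_s: 32.53
position: [0.6721, -0.0828, 0.1908]
tool_rot: [[-0.473, 0.881, -0.001], [0.881, 0.473, 0.0], [0.001, -0.001, -1.0]]
ft_force: [0.5, 0.1, -0.7]
grip_width: 0.0856
```

Request:
arm_command(
  rows="0 0 0 0 0 0 6.9;0 0 0 0 0 0 6.9;0 0 0 0 0 0 6.9;0 0 0 0 0 0 6.9;0 33 -11.6 -14 0 0 0",
)

```text
time_s: 32.95
position: [0.6601, -0.0541, 0.2015]
tool_rot: [[-0.005, 1.0, -0.005], [1.0, 0.005, -0.0], [-0.0, -0.005, -1.0]]
ft_force: [0.1, 0.3, -0.1]
grip_width: 0.0852
```

Request:
arm_command(
  rows="0 33 -11.6 -14 0 0 0;0 33 -11.6 -14 0 0 0;0 33 -11.6 -14 0 0 0;0 33 -11.6 -14 0 0 0;0 33 -11.6 -14 0 0 0",
)

```text
time_s: 33.37
position: [0.5984, 0.1152, 0.2755]
tool_rot: [[-0.016, 1.0, -0.001], [1.0, 0.016, -0.0], [-0.0, -0.001, -1.0]]
ft_force: [0.9, 0.6, -0.4]
grip_width: 0.0852
```

Request:
arm_command(
  rows="0 33 -11.6 -14 0 0 0;0 33 -11.6 -14 0 0 0;0 0 0 0 0 0 0;0 0 0 0 0 0 0;0 0 0 0 0 0 0",
)

```text
time_s: 33.78
position: [0.5753, 0.1791, 0.3024]
tool_rot: [[-0.017, 1.0, -0.001], [1.0, 0.017, -0.001], [-0.001, -0.001, -1.0]]
ft_force: [0.9, -0.5, -0.9]
grip_width: 0.0848
```

```bash
python3 - <<'E'
from h import *
import pickle
plan(583,292)
cm,im=look();pickle.dump((cm,im),open('w9.pkl','wb'))
cv2.imwrite('pics/w9.png',cv2.resize(im[:300,:,::-1],(800,469),interpolation=cv2.INTER_CUBIC))
E
```

```text
t 33.7833 pos [575.3 179.1 302.4] psi 91.0 F [ 0.9 -0.5 -0.9] grip 84.8
rz 0 d before turn (112.8, 9.6) after turn (112.8, 9.6) dz None dist 113
```

View pics/w9.png

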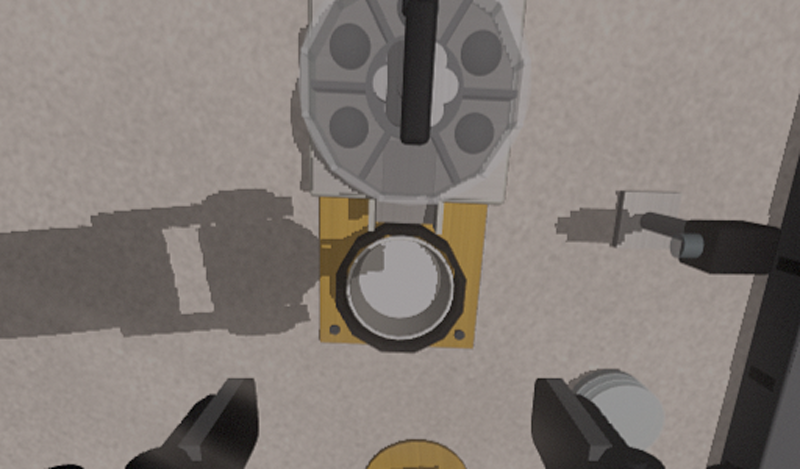

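The view shows the black knob bar with its near end at (415,143), leaning slightly to the upper right. The bowl ring is centred at about (401,288), and the bowl is still empty.

```bash
python3 - <<'E'
from h import *
import pickle
cm,im=pickle.load(open('w9.pkl','rb'))
k=.64
g=cv2.cvtColor(im,cv2.COLOR_RGB2GRAY)
L=[];Rr=[]
for v in range(5,85,5):
    r=g[v,235:295].astype(int);d=np.where(r<45)[0]
    if len(d): L.append(onplane(cm,235+d[0]-.5,v,.192)[:2]*1000);Rr.append(onplane(cm,235+d[-1]+.5,v,.192)[:2]*1000)
L,Rr=np.array(L),np.array(Rr)
for a,b in zip(L,Rr): print(a.round(1),b.round(1),np.hypot(*(a-b)).round(1))
e=onplane(cm,415*k,136*k,.192)[:2]*1000;print('end',e, onplane(cm,415*k,144*k,.192)[:2]*1000)
m=cv2.inRange(g[140:230,205:305],0,60)
cs,_=cv2.findContours(m,cv2.RETR_EXTERNAL,cv2.CHAIN_APPROX_NONE);c=max(cs,key=cv2.contourArea)
w=np.array([onplane(cm,205+a,140+b,.056)[:2] for a,b in c[:,0]])*1000
print('ring',cv2.fitEllipse(w.astype(np.float32)),cv2.minEnclosingCircle(w.astype(np.float32)))
hsv=cv2.cvtColor(im,cv2.COLOR_RGB2HSV)
for p in [(334,346),(473,348)]: print('corner',onplane(cm,(p[0]-14)*k if p[0]<400 else p[0]*k,p[1]*k,.006)[:2]*1000)
E
```

```text
[578.4 313.5] [593.7 313.8] 15.3
[579.9 310.4] [593.1 310.7] 13.3
[580.  307.3] [593.3 307.6] 13.3
[580.  304.2] [593.4 304.5] 13.4
[579.4 301.1] [592.8 301.3] 13.4
[579.5 297.9] [593.  298.1] 13.5
[579.6 294.7] [592.4 294.9] 12.8
[579.6 291.4] [592.5 291.7] 12.9
[579.  288.2] [592.7 288.4] 13.7
[579.1 284.9] [592.1 285.1] 13.0
[579.1 281.5] [592.2 281.8] 13.1
[579.2 278.2] [592.3 278.4] 13.1
[578.6 274.8] [591.7 275. ] 13.2
[578.6 271.4] [591.9 271.6] 13.2
[578.7 267.9] [592.  268.2] 13.3
[578.8 264.5] [592.2 264.7] 13.4
end [585.6947619  259.63184342] [585.805888   255.99209358]
ring ((581.8822631835938, 143.1988983154297), (105.95243072509766, 110.2066421508789), 5.766130447387695) ((582.1646728515625, 143.66958618164062), 56.269405364990234)
corner [506.63701722  70.00359974]
corner [655.91561839  70.53694506]
```

Request:
arm_command(
  rows="0.6 0 0 0 0 0 2.5;0.6 36.6 2.6 0 0 0 0;0.6 36.6 2.6 0 0 0 0;0.6 36.5 2.5 0 0 0 0;0.6 0 0 20 0 0 0",
)

```text
time_s: 34.25
position: [0.5874, 0.2932, 0.2848]
tool_rot: [[0.024, 1.0, 0.005], [1.0, -0.024, 0.003], [0.003, 0.005, -1.0]]
ft_force: [0.9, -0.4, 1.1]
grip_width: 0.0339
```

Request:
arm_command(
  rows="0.6 0 0 20 0 0 0;0.6 0 0 20 0 0 0;0.6 0 0 10 0 0 0;0.6 0 0 0 0 0 0;0.6 0 0 0 0 0 0",
)

```text
time_s: 34.67
position: [0.5868, 0.2883, 0.2331]
tool_rot: [[0.028, 1.0, -0.001], [1.0, -0.028, -0.0], [-0.0, -0.001, -1.0]]
ft_force: [0.3, 0.1, -0.1]
grip_width: 0.0343
```

```bash
python3 - <<'E'
from h import *
plan(585.9,288.6,182,88.5)
cm,im=look()
cv2.imwrite('pics/w10.png',im[130:384,130:400,::-1].repeat(2,0).repeat(2,1))
E
```

```text
t 34.6667 pos [586.8 288.3 233.1] psi 88.4 F [ 0.3  0.1 -0.1] grip 34.3
rz -0.1 d before turn (0.3, -0.9) after turn (0.3, -0.9) dz 51.1 dist 1
```

View pics/w10.png

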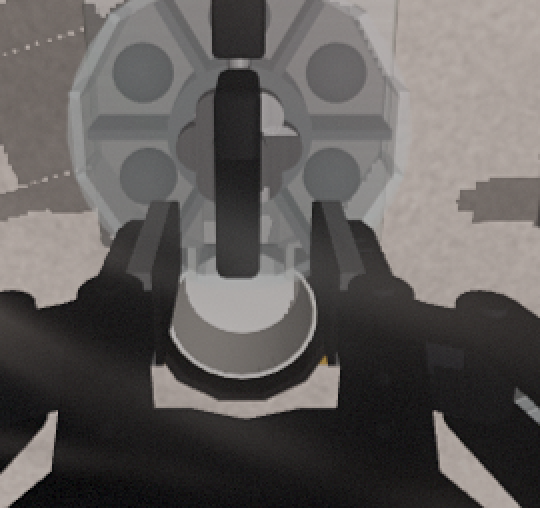

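The bar is centred between the pads to within about 1 mm (bar at column 239, pads at 246). Descending to grip.

Request:
arm_command(
  rows="0.6 0.3 -1.2 20 0 0 0;0.6 0 0 20 0 0 0;0.6 0 0 8 0 0 0;0.6 0 0 3 0 0 0;0.6 0 0 0 0 0 0",
)

```text
time_s: 35.13
position: [0.5854, 0.2894, 0.1827]
tool_rot: [[0.027, 1.0, 0.0], [1.0, -0.027, 0.0], [0.0, 0.0, -1.0]]
ft_force: [0.6, 0.3, 0.7]
grip_width: 0.034
```

Request:
arm_command(
  rows="0.85 0 0 0 0 0 0;0.9 0 0 0 0 0 0;0.9 0 0 0 0 0 0;0.9 0 0 0 0 0 0;0.9 0 0 0 0 0 0",
  squeeze=40,
)

```text
time_s: 35.55
position: [0.5844, 0.2896, 0.1838]
tool_rot: [[0.026, 1.0, -0.0], [1.0, -0.026, 0.0], [0.0, -0.0, -1.0]]
ft_force: [-6.4, -0.7, 5.1]
grip_width: 0.0136
```

```bash
python3 - <<'E'
from h import *
plan(585.9,288.6,182,88.5); print(readout.observe()['wrist_torque'],readout.observe()['q'].round(1))
E
```

```text
t 35.55 pos [584.4 289.6 183.8] psi 88.5 F [-6.4 -0.7  5.1] grip 13.6
rz -0.0 d before turn (-1.0, 1.5) after turn (-1.0, 1.5) dz 1.8 dist 2
[-0.19575477  0.89903439 -0.03570781] [16.  34.8 62.5  0.  82.7 17.5]
```

Request:
arm_command(
  rows="0.9 0 -1 0 0 0 0;0.9 0 0 0 0 0 0",
)

```text
time_s: 35.72
position: [0.5843, 0.2896, 0.1837]
tool_rot: [[0.027, 1.0, 0.002], [1.0, -0.027, 0.001], [0.001, 0.002, -1.0]]
ft_force: [-2.6, -0.3, 6.3]
grip_width: 0.0133
```

Request:
arm_command(
  rows="0.9 0 0 0 0 0 -5;0.9 0 0 0 0 0 -5;0.9 0 0 0 0 0 -5;0.9 0 0 0 0 0 -5;0.9 0 0 0 0 0 -5",
)

```text
time_s: 36.13
position: [0.5841, 0.2896, 0.1837]
tool_rot: [[-0.402, 0.916, 0.001], [0.916, 0.402, 0.0], [-0.0, 0.001, -1.0]]
ft_force: [-4.4, -2.1, 11.2]
grip_width: 0.0132
```

Request:
arm_command(
  rows="0.9 0 0 0 0 0 -5;0.9 0 0 0 0 0 -5;0.9 0 0 0 0 0 -5;0.9 0 0 0 0 0 -5;0.9 0 0 0 0 0 -5",
)

```text
time_s: 36.55
position: [0.5838, 0.2898, 0.1839]
tool_rot: [[-0.748, 0.663, 0.0], [0.663, 0.748, 0.002], [0.001, 0.002, -1.0]]
ft_force: [-8.0, -0.5, 7.4]
grip_width: 0.0131
```

Request:
arm_command(
  rows="0.9 0 0 0 0 0 -5;0.9 0 0 0 0 0 -5;0.9 0 0 0 0 0 0;0.9 0 0 0 0 0 0;0.9 0 0 0 0 0 0",
)

```text
time_s: 36.97
position: [0.5836, 0.2894, 0.1837]
tool_rot: [[-0.852, 0.523, 0.0], [0.523, 0.852, -0.0], [-0.0, -0.0, -1.0]]
ft_force: [-7.0, -2.6, 8.5]
grip_width: 0.0131
```

```bash
python3 - <<'E'
from h import *
plan(585,288.6,182,148.5); print(readout.observe()['wrist_torque'])
E
```

```text
t 36.9667 pos [583.6 289.4 183.7] psi 148.5 F [-7.  -2.6  8.5] grip 13.1
rz -0.0 d before turn (-1.6, 0.0) after turn (-1.6, 0.0) dz 1.7 dist 2
[-0.42916658  1.09441519  0.0391034 ]
```

Request:
arm_command(
  rows="0.9 0.6 -0.9 0 0 0 0;0.9 0 0 0 0 0 0;0.9 0 0 0 0 0 0;0.9 0 0 0 0 0 -5;0.9 0 0 0 0 0 -5",
)

```text
time_s: 37.38
position: [0.5835, 0.2892, 0.1837]
tool_rot: [[-0.932, 0.364, 0.002], [0.364, 0.932, 0.001], [-0.002, 0.002, -1.0]]
ft_force: [-1.9, -1.1, 5.2]
grip_width: 0.0135
```

Request:
arm_command(
  rows="0.9 0 0 0 0 0 -5;0.9 0 0 0 0 0 -5;0.9 0 0 0 0 0 -5;0.9 0 0 0 0 0 -5;0.9 0 0 0 0 0 -5",
)

```text
time_s: 37.8
position: [0.5836, 0.2889, 0.1838]
tool_rot: [[-0.998, -0.063, 0.002], [-0.063, 0.998, 0.001], [-0.002, 0.0, -1.0]]
ft_force: [-1.7, -1.5, 9.7]
grip_width: 0.0134
```

Request:
arm_command(
  rows="0.9 0 0 0 0 0 -5;0.9 0 0 0 0 0 -5;0.9 0 0 0 0 0 -5;0.9 0 0 0 0 0 -5;0.9 0 0 0 0 0 -5",
)

```text
time_s: 38.22
position: [0.585, 0.2892, 0.1841]
tool_rot: [[-0.881, -0.474, 0.006], [-0.474, 0.881, 0.003], [-0.007, 0.0, -1.0]]
ft_force: [-4.8, -0.3, 18.8]
grip_width: 0.0129
```

Request:
arm_command(
  rows="0.9 0 0 0 0 0 0;0.9 0 0 0 0 0 0;0.9 0 0 0 0 0 0;0.9 0 0 0 0 0 0;0.9 0 0 0 0 0 0",
)

```text
time_s: 38.63
position: [0.5848, 0.2892, 0.1842]
tool_rot: [[-0.879, -0.477, 0.006], [-0.477, 0.879, 0.001], [-0.006, -0.002, -1.0]]
ft_force: [3.9, 0.3, 6.3]
grip_width: 0.013
```

```bash
python3 - <<'E'
from h import *
plan(584,289.2,240,208.5); print(readout.observe()['wrist_torque'])
E
```

```text
t 38.6333 pos [584.8 289.2 184.2] psi -151.5 F [3.9 0.3 6.3] grip 13.0
rz -0.0 d before turn (0.7, 0.4) after turn (0.7, 0.4) dz -55.8 dist 1
[-0.03480771 -0.47490863  0.08471089]
```

Request:
arm_command(
  rows="0.6 0 0 0 0 0 0;0.6 0 0 0 0 0 0;0.6 0 0 0 0 0 0;0.6 0 0 -25 0 0 0;0.6 0 0 -25 0 0 6.9",
)

```text
time_s: 39.05
position: [0.5825, 0.2889, 0.2312]
tool_rot: [[-0.93, -0.368, -0.004], [-0.368, 0.93, -0.001], [0.004, 0.0, -1.0]]
ft_force: [0.7, -0.6, -0.1]
grip_width: 0.0343
```

Request:
arm_command(
  rows="0.6 0 0 0 0 0 6.9;0.6 0 0 0 0 0 6.9;0.6 0 0 0 0 0 6.9;0.6 0 0 0 0 0 6.9;0.6 0 0 0 0 0 6.9",
)

```text
time_s: 39.47
position: [0.583, 0.2891, 0.2319]
tool_rot: [[-0.973, 0.23, -0.001], [0.23, 0.973, -0.0], [0.001, -0.0, -1.0]]
ft_force: [-0.3, -0.0, -0.6]
grip_width: 0.0341
```

Request:
arm_command(
  rows="0.6 0 0 0 0 0 6.9;0.6 0 0 0 0 0 6.9;0.6 0 0 0 0 0 6.9;0.6 0 0 0 0 0 6.9;0.6 0 0 0 0 0 6.9",
)

```text
time_s: 39.88
position: [0.583, 0.2891, 0.2318]
tool_rot: [[-0.672, 0.74, -0.001], [0.74, 0.672, -0.0], [0.0, -0.001, -1.0]]
ft_force: [-0.9, -0.2, -0.0]
grip_width: 0.034
```

Request:
arm_command(
  rows="0.6 0 0 0 0 0 6.9;0.6 0 0 0 0 0 6.9;0.6 0 0 0 0 0 6.9;0.6 0 0 0 0 0 6.9;0.6 0 0 0 0 0 6.9",
)

```text
time_s: 40.3
position: [0.5829, 0.2891, 0.2318]
tool_rot: [[-0.135, 0.991, -0.001], [0.991, 0.135, -0.0], [-0.0, -0.001, -1.0]]
ft_force: [-0.2, 0.1, 0.1]
grip_width: 0.0342
```

Request:
arm_command(
  rows="0.6 0 0 0 0 0 6.9;0.6 0 0 0 0 0 6.9;0.6 0 0 0 0 0 6.9;0.6 0 0 0 0 0 6.9;0.6 0 0 0 0 0 6.9",
)

```text
time_s: 40.72
position: [0.5829, 0.2891, 0.2318]
tool_rot: [[0.45, 0.893, -0.001], [0.893, -0.45, -0.0], [-0.0, -0.001, -1.0]]
ft_force: [0.1, -0.1, -0.3]
grip_width: 0.0345
```

Request:
arm_command(
  rows="0.6 0 0 0 0 0 6.9;0.6 0 0 0 0 0 6.9;0.6 0 0 0 0 0 6.9;0.6 0 0 0 0 0 6.9;0.6 0 0 0 0 0 6.9",
)

```text
time_s: 41.13
position: [0.583, 0.2891, 0.2318]
tool_rot: [[0.877, 0.481, -0.001], [0.481, -0.877, -0.0], [-0.001, -0.0, -1.0]]
ft_force: [-0.1, -0.4, -0.5]
grip_width: 0.0341
```

Request:
arm_command(
  rows="0.6 0 0 0 0 0 0.6;0.6 0 0 0 0 0 0;0.6 0 0 0 0 0 0",
)

```text
time_s: 41.38
position: [0.5831, 0.2891, 0.232]
tool_rot: [[0.877, 0.48, -0.0], [0.48, -0.877, -0.0], [-0.0, -0.0, -1.0]]
ft_force: [-0.1, 0.2, -0.6]
grip_width: 0.0339
```

```bash
python3 - <<'E'
from h import *
import pickle
plan(584,289.2,184,28.5)
cm,im=look();pickle.dump((cm,im),open('w11.pkl','wb'))
g=cv2.cvtColor(im,cv2.COLOR_RGB2GRAY)
# bar in the tool frame: dark run centre along rows of the tool x line at z=.192
st=readout.observe();p=st['position'];R=st['tool_rot']
for s in range(-20,32,6):
    row=[]
    for t in np.arange(-14,14.1,.5):
        w=p+R@[s/1000,t/1000,0];w[2]=.192;u,v=px(cm,w).round().astype(int)
        row.append(g[v,u] if 0<=v<384 else 255)
    d=np.where(np.array(row)<45)[0];print(s,(-14+.5*d[0],-14+.5*d[-1]) if len(d) else None)
E
```

```text
t 41.3833 pos [583.1 289.1 232. ] psi 28.7 F [-0.1  0.2 -0.6] grip 33.9
rz 0.2 d before turn (0.9, 0.3) after turn (0.9, 0.3) dz 48.0 dist 1
-20 None
-14 None
-8 None
-2 (np.float64(-3.5), np.float64(9.0))
4 (np.float64(-3.5), np.float64(9.5))
10 (np.float64(-3.5), np.float64(9.0))
16 (np.float64(-3.5), np.float64(9.0))
22 (np.float64(-4.0), np.float64(9.0))
28 (np.float64(-4.0), np.float64(9.0))
```

Request:
arm_command(
  rows="0.6 0.9 1.3 20 0 0 0;0.6 0 0 18 0 0 0;0.6 0 0 7 0 0 0;0.6 0 0 3 0 0 0;0.6 0 0 0 0 0 0",
)

```text
time_s: 41.85
position: [0.5845, 0.2883, 0.184]
tool_rot: [[0.879, 0.477, -0.001], [0.477, -0.879, -0.0], [-0.001, -0.0, -1.0]]
ft_force: [-0.3, 0.2, -0.5]
grip_width: 0.0342
```

Request:
arm_command(
  rows="0.9 0 0 0 0 0 0;0.9 0 0 0 0 0 0;0.9 0 0 0 0 0 0;0.9 0 0 0 0 0 0;0.9 0 0 0 0 0 0",
)

```text
time_s: 42.27
position: [0.5847, 0.289, 0.1854]
tool_rot: [[0.879, 0.477, 0.002], [0.477, -0.879, 0.001], [0.002, -0.0, -1.0]]
ft_force: [-2.5, 3.9, 5.1]
grip_width: 0.0132
```

```bash
python3 - <<'E'
from h import *
plan(584,289.2,184,28.5);s=readout.observe(); print(s['tool_rot'].T@s['ft_force'])
E
```

```text
t 42.2667 pos [584.7 289.  185.4] psi 28.5 F [-2.5  3.9  5.1] grip 13.2
rz -0.0 d before turn (-0.5, -0.5) after turn (-0.5, -0.5) dz 1.4 dist 1
[-0.3239322  -4.57153886 -5.09762199]
```

Request:
arm_command(
  rows="0.9 0 -0.7 0 0 0 0;0.9 0 0 0 0 0 0;0.9 0 0 0 0 0 0;0.9 0 0 0 0 0 -5;0.9 0 0 0 0 0 -5",
)

```text
time_s: 42.68
position: [0.5847, 0.289, 0.1854]
tool_rot: [[0.781, 0.625, 0.002], [0.625, -0.781, 0.001], [0.002, 0.001, -1.0]]
ft_force: [-0.8, 1.0, 7.0]
grip_width: 0.0132
```

Request:
arm_command(
  rows="0.9 0 0 0 0 0 -5;0.9 0 0 0 0 0 -5;0.9 0 0 0 0 0 -5;0.9 0 0 0 0 0 -5;0.9 0 0 0 0 0 -5",
)

```text
time_s: 43.1
position: [0.5847, 0.2891, 0.1855]
tool_rot: [[0.445, 0.896, 0.003], [0.896, -0.445, 0.001], [0.002, 0.002, -1.0]]
ft_force: [-8.1, -13.6, 9.3]
grip_width: 0.0133
```

Request:
arm_command(
  rows="0.9 0 0 0 0 0 -5;0.9 0 0 0 0 0 -5;0.9 0 0 0 0 0 -5;0.9 0 0 0 0 0 -5;0.9 0 0 0 0 0 -5",
)

```text
time_s: 43.52
position: [0.5844, 0.2895, 0.1856]
tool_rot: [[0.028, 1.0, 0.001], [1.0, -0.028, 0.003], [0.003, 0.001, -1.0]]
ft_force: [2.1, 6.2, 3.9]
grip_width: 0.0126
```

Request:
arm_command(
  rows="0.9 0 0 0 0 0 0;0.9 0 0 0 0 0 0;0.9 0 0 0 0 0 0;0.9 0 0 0 0 0 0;0.9 0 0 0 0 0 0",
)

```text
time_s: 43.93
position: [0.5844, 0.2895, 0.1856]
tool_rot: [[0.026, 1.0, 0.002], [1.0, -0.026, 0.001], [0.001, 0.002, -1.0]]
ft_force: [-3.1, 3.9, 7.5]
grip_width: 0.0133
```

```bash
python3 - <<'E'
from h import *
plan(584,289.2,184,88.5);s=readout.observe(); print(s['tool_rot'].T@s['ft_force'])
E
```

```text
t 43.9333 pos [584.4 289.5 185.6] psi 88.5 F [-3.1  3.9  7.5] grip 13.3
rz 0.0 d before turn (-0.3, -0.4) after turn (-0.3, -0.4) dz 1.6 dist 1
[ 3.82948273 -3.15974293 -7.53816167]
```

Request:
arm_command(
  rows="0.9 0 -0.5 0 0 0 -5;0.9 0 0 0 0 0 -5;0.9 0 0 0 0 0 -5;0.9 0 0 0 0 0 -5;0.9 0 0 0 0 0 -5",
)

```text
time_s: 44.35
position: [0.5841, 0.2895, 0.1856]
tool_rot: [[-0.402, 0.915, 0.003], [0.915, 0.402, 0.001], [0.0, 0.003, -1.0]]
ft_force: [-1.5, 3.4, 7.7]
grip_width: 0.0129
```

Request:
arm_command(
  rows="0.9 0 0 0 0 0 -5;0.9 0 0 0 0 0 -5;0.9 0 0 0 0 0 -5;0.9 0 0 0 0 0 -5;0.9 0 0 0 0 0 -5",
)

```text
time_s: 44.77
position: [0.5851, 0.2891, 0.1859]
tool_rot: [[-0.748, 0.664, 0.005], [0.664, 0.748, 0.002], [-0.002, 0.005, -1.0]]
ft_force: [2.2, 4.4, 6.8]
grip_width: 0.0133
```

Request:
arm_command(
  rows="0.9 0 0 0 0 0 -5;0.9 0 0 0 0 0 -5;0.9 0 0 0 0 0 0;0.9 0 0 0 0 0 0;0.9 0 0 0 0 0 0",
)

```text
time_s: 45.18
position: [0.5848, 0.2886, 0.1858]
tool_rot: [[-0.852, 0.523, 0.004], [0.523, 0.852, 0.0], [-0.003, 0.002, -1.0]]
ft_force: [0.8, -1.1, 6.6]
grip_width: 0.0129
```

Request:
arm_command(
  rows="0.9 0 0 0 0 0 0;0.9 0 0 0 0 0 0;0.9 0 0 0 0 0 -5;0.9 0 0 0 0 0 -5;0.9 0 0 0 0 0 -5",
)

```text
time_s: 45.6
position: [0.585, 0.2887, 0.1858]
tool_rot: [[-0.96, 0.281, 0.005], [0.281, 0.96, 0.0], [-0.004, 0.002, -1.0]]
ft_force: [1.4, -0.1, 9.3]
grip_width: 0.0126
```

Request:
arm_command(
  rows="0.9 0 0 0 0 0 -5;0.9 0 0 0 0 0 -5;0.9 0 0 0 0 0 -5;0.9 0 0 0 0 0 -5;0.9 0 0 0 0 0 -5",
)

```text
time_s: 46.02
position: [0.5855, 0.2893, 0.186]
tool_rot: [[-0.989, -0.149, 0.006], [-0.149, 0.989, 0.002], [-0.007, 0.001, -1.0]]
ft_force: [0.9, 5.9, 6.6]
grip_width: 0.0128
```

Request:
arm_command(
  rows="0.9 0 0 0 0 0 -5;0.9 0 0 0 0 0 -5;0.9 0 0 0 0 0 -5;0.9 0 0 0 0 0 -5;0.9 0 0 0 0 0 0",
)

```text
time_s: 46.43
position: [0.585, 0.2893, 0.1858]
tool_rot: [[-0.877, -0.481, 0.005], [-0.481, 0.877, 0.002], [-0.005, -0.001, -1.0]]
ft_force: [3.2, 2.2, 6.1]
grip_width: 0.0129
```

Request:
arm_command(
  rows="0.9 0 0 0 0 0 0;0.9 0 0 0 0 0 0;0.9 0 0 0 0 0 0;0.9 0 0 0 0 0 0;0.9 0 0 0 0 0 0",
)

```text
time_s: 46.85
position: [0.585, 0.2893, 0.1858]
tool_rot: [[-0.879, -0.477, 0.005], [-0.477, 0.879, 0.002], [-0.005, -0.001, -1.0]]
ft_force: [3.0, 2.6, 5.6]
grip_width: 0.0129
```

```bash
python3 - <<'E'
from h import *
plan(584,289.2,184,208.5);s=readout.observe(); print(s['tool_rot'].T@s['ft_force'],s['q'])
E
```

```text
t 46.85 pos [585.  289.3 185.8] psi -151.5 F [3.  2.6 5.6] grip 12.9
rz -0.0 d before turn (0.9, 0.4) after turn (0.9, 0.4) dz 1.8 dist 1
[-3.94766096  0.82695003 -5.56246949] [ 1.59371838e+01  3.46483850e+01  6.24677916e+01  7.64497000e-03
  8.25815480e+01 -1.02528377e+02]
```

Request:
arm_command(
  rows="0.6 0 0 0 0 0 0;0.6 0 0 0 0 0 0;0.6 0 0 0 0 0 0;0.6 0 0 -30 0 0 0;0.6 0 0 -40 0 0 6.9",
)

```text
time_s: 47.27
position: [0.5825, 0.2884, 0.2512]
tool_rot: [[-0.93, -0.368, -0.008], [-0.368, 0.93, -0.003], [0.009, 0.001, -1.0]]
ft_force: [0.2, -0.0, 0.4]
grip_width: 0.0342
```

Request:
arm_command(
  rows="0.6 0 0 -10 0 0 6.9;0.6 0 0 0 0 0 6.9;0.6 0 0 0 0 0 6.9;0.6 0 0 0 0 0 6.9;0.6 0 0 0 0 0 6.9",
)

```text
time_s: 47.68
position: [0.5835, 0.2888, 0.2638]
tool_rot: [[-0.973, 0.23, -0.001], [0.23, 0.973, -0.001], [0.001, -0.001, -1.0]]
ft_force: [-0.3, 0.2, -0.1]
grip_width: 0.0344
```

Request:
arm_command(
  rows="0.6 0 0 0 0 0 6.9;0.6 0 0 0 0 0 6.9;0.6 0 0 0 0 0 6.9;0.6 0 0 0 0 0 6.9;0.6 0 0 0 0 0 6.9",
)

```text
time_s: 48.1
position: [0.5836, 0.2888, 0.2638]
tool_rot: [[-0.672, 0.741, -0.001], [0.741, 0.672, -0.001], [0.0, -0.001, -1.0]]
ft_force: [-0.2, 0.2, 0.4]
grip_width: 0.0342
```

Request:
arm_command(
  rows="0.6 0 0 0 0 0 6.9;0.6 0 0 0 0 0 6.9;0.6 0 0 0 0 0 6.9;0.6 0 0 0 0 0 6.9;0.6 0 0 0 0 0 6.9",
)

```text
time_s: 48.52
position: [0.5836, 0.2888, 0.2638]
tool_rot: [[-0.134, 0.991, -0.001], [0.991, 0.134, -0.001], [-0.0, -0.001, -1.0]]
ft_force: [0.3, -0.2, -0.2]
grip_width: 0.034
```

Request:
arm_command(
  rows="0.6 0 0 0 0 0 6.9;0.6 0 0 0 0 0 6.9;0.6 0 0 0 0 0 6.9;0.6 0 0 0 0 0 6.9;0.6 -38.5 10.5 0 0 0 0",
)

```text
time_s: 48.93
position: [0.5802, 0.253, 0.263]
tool_rot: [[0.337, 0.941, -0.001], [0.941, -0.337, 0.001], [0.001, -0.001, -1.0]]
ft_force: [0.8, -0.3, 0.8]
grip_width: 0.0341
```

Request:
arm_command(
  rows="0.6 -38.5 10.5 0 0 0 0;0.6 -38.5 10.5 0 0 0 0;0.6 -38.5 10.5 0 0 0 0;0.6 -38.5 10.5 0 0 0 0;0.6 0 0 0 0 0 0",
)

```text
time_s: 49.35
position: [0.5685, 0.084, 0.264]
tool_rot: [[0.34, 0.94, -0.001], [0.94, -0.34, -0.002], [-0.002, -0.0, -1.0]]
ft_force: [-0.5, 0.5, 0.0]
grip_width: 0.0343
```

Request:
arm_command(
  rows="0.6 0 0 0 0 0 0;0.6 0 0 0 0 0 0",
)

```text
time_s: 49.52
position: [0.5688, 0.0902, 0.264]
tool_rot: [[0.335, 0.942, -0.0], [0.942, -0.335, 0.0], [0.0, -0.0, -1.0]]
ft_force: [0.6, 0.2, 0.3]
grip_width: 0.0341
```

```bash
python3 - <<'E'
from h import *
import pickle
plan(424,-151)
cm,im=look();pickle.dump((cm,im),open('w12.pkl','wb'))
u,v=px(cm,[.583,.143,.03]).astype(int);print(u,v)
cv2.imwrite('pics/w12.png',cv2.resize(im[:300,:,::-1],(800,469),interpolation=cv2.INTER_CUBIC))
E
```

```text
t 49.5167 pos [568.8  90.2 264. ] psi 70.4 F [0.6 0.2 0.3] grip 34.1
rz 0 d before turn (-275.7, -55.7) after turn (-275.7, -55.7) dz None dist 281
246 114
```

View pics/w12.png

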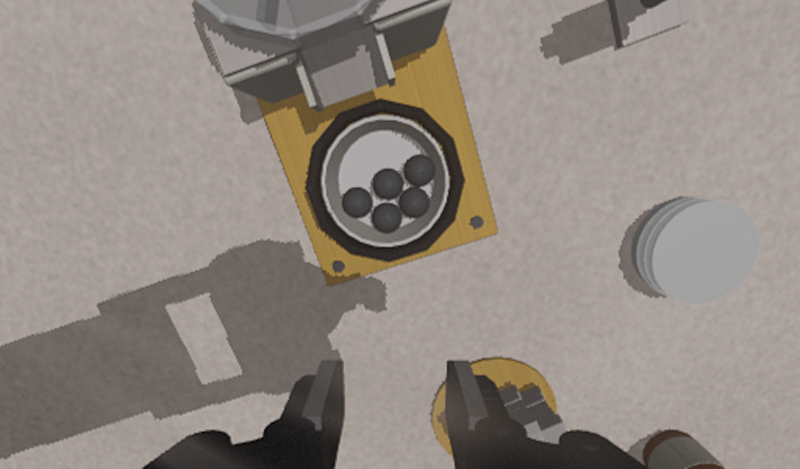

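Five dark balls lie in the bowl, around (388,195). Now I'll measure the ring and go to the cover.

Request:
arm_command(
  rows="0.4 -39.4 -8 8 0 0 0;0.4 -39.4 -8 8 0 0 0;0.4 -39.4 -8 8 0 0 0;0.4 -39.4 -8 8 0 0 0;0.4 -39.4 -8 8 0 0 0",
)

```text
time_s: 49.98
position: [0.4645, -0.0822, 0.2238]
tool_rot: [[0.332, 0.943, 0.0], [0.943, -0.332, -0.0], [0.0, 0.0, -1.0]]
ft_force: [0.6, -1.2, -0.6]
grip_width: 0.0508
```

Request:
arm_command(
  rows="0.4 -39.4 -8 8 0 0 0;0.4 -39.4 -8 8 0 0 0;0.4 0 0 0 0 0 0;0.4 0 0 0 0 0 0;0.4 0 0 0 0 0 0",
)

```text
time_s: 50.4
position: [0.4244, -0.1504, 0.2083]
tool_rot: [[0.333, 0.943, 0.0], [0.943, -0.333, 0.0], [0.0, 0.0, -1.0]]
ft_force: [0.0, -0.2, 0.7]
grip_width: 0.0511
```

```bash
python3 - <<'E'
from h import *
import pickle
cm,im=pickle.load(open('w12.pkl','rb'))
g=cv2.cvtColor(im,cv2.COLOR_RGB2GRAY)
m=cv2.inRange(g,0,58);m[:, :190]=0;m[:,305:]=0;m[:60]=0;m[172:]=0
cs,_=cv2.findContours(m,cv2.RETR_EXTERNAL,cv2.CHAIN_APPROX_NONE);c=max(cs,key=cv2.contourArea)
w=np.array([onplane(cm,a,b,.056)[:2] for a,b in c[:,0]])*1000
print('ring',cv2.fitEllipse(w.astype(np.float32)),cv2.minEnclosingCircle(w.astype(np.float32)))
n,l,s,cc=cv2.connectedComponentsWithStats(m);print(s[1:][s[1:,4]>30].tolist())
plan(424,-151)
cm,im=look();pickle.dump((cm,im),open('w13.pkl','wb'))
cv2.imwrite('pics/w13.png',cv2.resize(im[:,:,::-1],(800,600),interpolation=cv2.INTER_CUBIC))
E
```

```text
ring ((582.04638671875, 141.84072875976562), (106.248779296875, 106.4620361328125), 80.01171875) ((582.1138916015625, 141.85411071777344), 54.69649887084961)
[[196, 64, 101, 103, 2334], [238, 100, 40, 49, 223], [239, 108, 18, 20, 81], [219, 121, 19, 18, 68]]
t 50.4 pos [ 424.4 -150.4  208.3] psi 70.5 F [ 0.  -0.2  0.7] grip 51.1
rz 0 d before turn (-0.7, -0.2) after turn (-0.7, -0.2) dz None dist 1
```

View pics/w13.png

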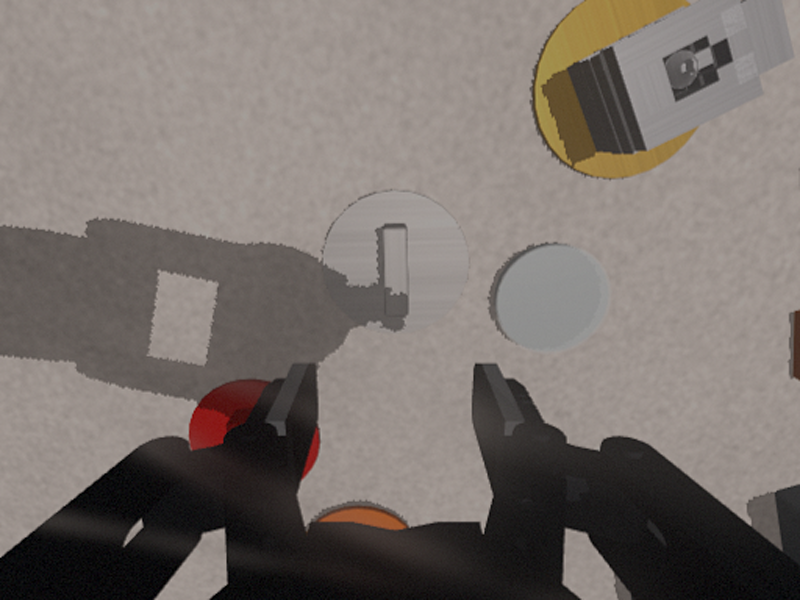

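The cover is at (395,261) with its rib running from (395,224) to (396,316), nearly parallel to tool x. The stack is still square on the spindle at the upper right.

```bash
python3 - <<'E'
from h import *
import pickle
cm,im=pickle.load(open('w13.pkl','rb'))
f=lambda a,b,z:onplane(cm,a*.64-.2,b*.64-.2,z)[:2]*1000
A,B=f(395,224,.035),f(396.5,316,.035);print('rib',A,B,(A+B)/2,np.hypot(*(A-B)),np.degrees(np.arctan2(*(A-B)[::-1])))
print('disc',f(395,261,.011),'width',np.hypot(*(f(321,261,.011)-f(469.5,261,.011))))
c=((A+B)/2+f(395,261,.011))/2
plan(c[0],c[1],30,None)
E
```

```text
rib [ 437.12066078 -122.83766508] [ 417.40795289 -181.84228771] [ 427.26430683 -152.33997639] 62.21041990511999 71.52616958292195
disc [ 427.34953856 -150.73107081] width 104.77300683524608
t 50.45 pos [ 424.6 -150.   208.3] psi 70.6 F [ 0.8 -0.3  0.1] grip 51.3
rz 0 d before turn (-0.5, 3.0) after turn (-0.5, 3.0) dz 178.3 dist 3
```

Request:
arm_command(
  rows="0.5 -0.5 3 35 0 0 -0.9;0.5 0 0 40 0 0 0;0.5 0 0 40 0 0 0;0.5 0 0 35 0 0 0;0.5 0 0 15 0 0 0",
)

```text
time_s: 50.87
position: [0.426, -0.1502, 0.0397]
tool_rot: [[0.316, 0.949, -0.004], [0.949, -0.316, 0.003], [0.001, -0.005, -1.0]]
ft_force: [0.0, 0.8, -0.1]
grip_width: 0.0428
```

Request:
arm_command(
  rows="0.5 0 0 8 0 0 0;0.5 0 0 4 0 0 0;0.5 0 0 0 0 0 0;0.5 0 0 0 0 0 0;0.9 0 0 0 0 0 0",
)

```text
time_s: 51.28
position: [0.4272, -0.1528, 0.0322]
tool_rot: [[0.319, 0.948, 0.002], [0.948, -0.319, -0.001], [-0.001, 0.002, -1.0]]
ft_force: [0.9, -0.2, 0.7]
grip_width: 0.032
```

Request:
arm_command(
  rows="0.9 0 0 0 0 0 0;0.9 0 0 0 0 0 0;0.9 0 0 0 0 0 0;0.9 0 0 0 0 0 0;0.9 0 0 0 0 0 0",
  squeeze=70,
)

```text
time_s: 51.7
position: [0.4268, -0.1528, 0.0322]
tool_rot: [[0.32, 0.948, 0.001], [0.948, -0.32, -0.001], [-0.0, 0.002, -1.0]]
ft_force: [-0.6, 1.5, 9.0]
grip_width: 0.0145
```

```bash
python3 - <<'E'
from h import *
plan(427.3,-151.3,140,20)
E
```

```text
t 51.7 pos [ 426.8 -152.8   32.2] psi 71.4 F [-0.6  1.5  9. ] grip 14.5
rz 51.4 d before turn (1.6, 0.0) after turn (1.0, -1.2) dz -107.8 dist 2
```

Request:
arm_command(
  rows="0.9 0 0 -8 0 0 0;0.9 0 0 -30 0 0 0;0.9 0 0 -35 0 0 6.4;0.9 0 0 -35 0 0 6.4;0.9 0 0 0 0 0 6.4",
)

```text
time_s: 52.12
position: [0.4284, -0.1539, 0.1453]
tool_rot: [[0.618, 0.787, 0.009], [0.787, -0.617, -0.006], [0.001, 0.011, -1.0]]
ft_force: [2.0, -0.5, -1.7]
grip_width: 0.0146
```

Request:
arm_command(
  rows="0.9 0 0 0 0 0 6.4;0.9 0 0 0 0 0 6.4;0.9 0 0 0 0 0 6.4;0.9 0 0 0 0 0 6.5;0.9 0 0 0 0 0 6.5",
)

```text
time_s: 52.53
position: [0.4263, -0.1526, 0.1398]
tool_rot: [[0.942, 0.336, 0.0], [0.336, -0.942, -0.0], [0.0, 0.0, -1.0]]
ft_force: [0.5, -0.4, -1.9]
grip_width: 0.0145
```

Request:
arm_command(
  rows="0.9 27.3 -24.9 0 0 0 0;0.9 27.3 -24.9 0 0 0 0;0.9 27.3 -24.9 0 0 0 0;0.9 27.3 -24.9 0 0 0 0;0.9 27.3 -24.9 0 0 0 0",
)

```text
time_s: 52.95
position: [0.5126, 0.0127, 0.1398]
tool_rot: [[0.94, 0.341, 0.0], [0.341, -0.94, -0.0], [0.0, 0.0, -1.0]]
ft_force: [-0.2, -1.8, -2.3]
grip_width: 0.0145
```

Request:
arm_command(
  rows="0.9 27.3 -24.9 0 0 0 0;0.9 27.3 -24.9 0 0 0 0;0.9 27.3 -24.9 0 0 0 0;0.9 27.3 -24.9 0 0 0 0;0.9 0 0 0 0 0 0",
)

```text
time_s: 53.37
position: [0.5824, 0.1469, 0.1395]
tool_rot: [[0.938, 0.346, 0.002], [0.346, -0.938, 0.002], [0.003, -0.001, -1.0]]
ft_force: [-1.8, -0.5, -2.6]
grip_width: 0.0142
```

Request:
arm_command(
  rows="0.9 0 0 0 0 0 0;0.9 0 0 0 0 0 0",
)

```text
time_s: 53.53
position: [0.5804, 0.1415, 0.1393]
tool_rot: [[0.94, 0.342, -0.001], [0.342, -0.94, -0.0], [-0.001, 0.0, -1.0]]
ft_force: [-0.5, -0.8, -2.3]
grip_width: 0.0144
```

```bash
python3 - <<'E'
from h import *
import pickle
plan(580.6,141.8,82,20)
s=readout.observe();p=s['position'];R=s['tool_rot']
cm,im=look();pickle.dump((cm,im),open('w14.pkl','wb'))
# check of the held cover: rib ends along tool x (rib top z = tcp-32+35 mm), grey profile at tool y=0
g=cv2.GaussianBlur(cv2.cvtColor(im,cv2.COLOR_RGB2GRAY),(0,0),.8).astype(int)
def prof(dz,rng,ax):
    L=[]
    for t in rng:
        o=[t/1000,0,-dz/1000] if ax==0 else [ax/1000,t/1000,-dz/1000]
        u,v=px(cm,p+R@o).round().astype(int);L.append(g[v,u] if 0<=v<384 and 0<=u<512 else -1)
    return L
print(prof(3,range(-40,48,2),0))
print('disc along x', prof(-21,range(20,70,2),0))
print('disc along y at x=25',prof(-21,range(-60,62,2),25))
E
```

```text
t 53.5333 pos [580.4 141.5 139.3] psi 20.0 F [-0.5 -0.8 -2.3] grip 14.4
rz -0.0 d before turn (0.3, -0.2) after turn (0.3, -0.2) dz 57.3 dist 0
[np.int64(145), np.int64(159), np.int64(162), np.int64(160), np.int64(163), np.int64(130), np.int64(91), np.int64(97), np.int64(98), np.int64(98), np.int64(98), np.int64(97), np.int64(98), np.int64(98), np.int64(99), np.int64(99), np.int64(99), np.int64(100), np.int64(100), np.int64(101), np.int64(102), np.int64(103), np.int64(105), np.int64(106), np.int64(108), np.int64(138), np.int64(155), np.int64(157), np.int64(158), np.int64(160), np.int64(160), np.int64(162), np.int64(162), np.int64(163), np.int64(163), np.int64(159), np.int64(100), np.int64(97), np.int64(96), np.int64(145), np.int64(167), np.int64(166), np.int64(164), np.int64(166)]
disc along x [np.int64(163), np.int64(146), np.int64(98), np.int64(97), np.int64(96), np.int64(113), np.int64(167), np.int64(167), np.int64(165), np.int64(165), np.int64(166), np.int64(163), np.int64(164), np.int64(164), np.int64(168), np.int64(167), np.int64(170), np.int64(106), np.int64(167), np.int64(50)
[... 302 characters left out ...]
55), np.int64(155), np.int64(156), np.int64(156), np.int64(156), np.int64(157), np.int64(157), np.int64(158), np.int64(158), np.int64(159), np.int64(158), np.int64(159), np.int64(159), np.int64(160), np.int64(92), np.int64(98), np.int64(97), np.int64(97), np.int64(98), np.int64(97), np.int64(98), np.int64(99), np.int64(98), np.int64(162), np.int64(161), np.int64(162), np.int64(161), np.int64(162), np.int64(162), np.int64(161), np.int64(162), np.int64(162), np.int64(161), np.int64(162), np.int64(161), np.int64(161), np.int64(161), np.int64(161), np.int64(161), np.int64(161), np.int64(161), np.int64(154), np.int64(166), np.int64(164), np.int64(163), np.int64(167), np.int64(166), np.int64(165)]
```

The held cover's disc edge is 53–54 mm along tool x, so its centre is about +1.6 mm, as compensated. Lowering.

Request:
arm_command(
  rows="0.9 0.3 -0.2 20 0 0 0;0.9 0 0 20 0 0 0;0.9 0 0 7 0 0 0;0.9 0 0 3 0 0 0;0.9 0 0 0 0 0 0",
)

```text
time_s: 54.0
position: [0.581, 0.1414, 0.0892]
tool_rot: [[0.94, 0.34, -0.001], [0.34, -0.94, -0.0], [-0.001, -0.0, -1.0]]
ft_force: [-0.1, -0.4, -1.8]
grip_width: 0.0144
```

Request:
arm_command(
  rows="0.9 0 0 3 0 0 0;0.9 0 0 3 0 0 0;0.9 0 0 0 0 0 0;0.9 0 0 0 0 0 0",
)

```text
time_s: 54.33
position: [0.5812, 0.1421, 0.0834]
tool_rot: [[0.94, 0.342, 0.0], [0.342, -0.94, 0.0], [0.0, 0.0, -1.0]]
ft_force: [0.8, -0.8, -1.1]
grip_width: 0.0146
```

Request:
arm_command(
  rows="0.9 0 0 2 0 0 0;0.9 0 0 2 0 0 0;0.9 0 0 0 0 0 0",
)

```text
time_s: 54.58
position: [0.5814, 0.1422, 0.0795]
tool_rot: [[0.94, 0.342, 0.001], [0.342, -0.94, 0.0], [0.001, 0.0, -1.0]]
ft_force: [-0.1, 0.6, 2.3]
grip_width: 0.0142
```

Request:
arm_command(
  rows="0.9 0 0 2 0 0 0;0.9 0 0 2 0 0 0;0.9 0 0 0 0 0 0",
)

```text
time_s: 54.83
position: [0.5814, 0.1422, 0.0751]
tool_rot: [[0.94, 0.342, 0.001], [0.342, -0.94, 0.0], [0.001, 0.0, -1.0]]
ft_force: [2.1, 0.6, 1.9]
grip_width: 0.0142
```

Request:
arm_command(
  rows="0.9 0 0 1 0 0 0;0.9 0 0 1 0 0 0;0.9 0 0 0 0 0 0",
)

```text
time_s: 55.08
position: [0.5814, 0.1422, 0.0741]
tool_rot: [[0.94, 0.342, 0.001], [0.342, -0.94, 0.0], [0.001, 0.0, -1.0]]
ft_force: [-1.8, -0.2, 11.6]
grip_width: 0.0143
```

Request:
arm_command(
  rows="0.9 0 0 1 0 0 0;0.9 0 0 0 0 0 0",
)

```text
time_s: 55.25
position: [0.5815, 0.1422, 0.0741]
tool_rot: [[0.94, 0.342, 0.002], [0.342, -0.94, -0.0], [0.002, 0.001, -1.0]]
ft_force: [-4.8, -0.2, 19.3]
grip_width: 0.0144
```

Request:
arm_command(
  rows="0.9 0 0 1 0 0 0;0.9 0 0 0 0 0 0",
)

```text
time_s: 55.42
position: [0.5815, 0.1422, 0.074]
tool_rot: [[0.94, 0.342, 0.003], [0.342, -0.94, -0.0], [0.003, 0.001, -1.0]]
ft_force: [-7.7, -0.0, 26.2]
grip_width: 0.0145
```

Request:
arm_command(
  rows="0.9 0 0 -2.5 0 0 0;0.9 0 0 0 0 0 0;0.6 0 0 0 0 0 0;0.6 0 0 0 0 0 0;0.6 0 0 0 0 0 0",
)

```text
time_s: 55.83
position: [0.5808, 0.1421, 0.0729]
tool_rot: [[0.94, 0.341, -0.001], [0.341, -0.94, -0.0], [-0.001, -0.0, -1.0]]
ft_force: [-0.8, -0.5, 0.7]
grip_width: 0.034
```

Request:
arm_command(
  rows="0.6 0 0 -10 0 0 0;0.6 0 0 -30 0 0 0;0.6 0 0 -35 0 0 0;0.6 -25 0 -35 0 0 0;0.6 -30 0 -35 0 0 0",
)

```text
time_s: 56.25
position: [0.5329, 0.1246, 0.2161]
tool_rot: [[0.94, 0.342, 0.001], [0.342, -0.94, 0.0], [0.001, 0.0, -1.0]]
ft_force: [0.5, 0.4, 0.7]
grip_width: 0.0342
```

Request:
arm_command(
  rows="0.6 -30 0 -10 0 0 0;0.6 0 0 0 0 0 0;0.6 0 0 0 0 0 0;0.6 0 0 0 0 0 0",
)

```text
time_s: 56.58
position: [0.5049, 0.1144, 0.2243]
tool_rot: [[0.94, 0.341, 0.0], [0.341, -0.94, 0.0], [0.0, 0.0, -1.0]]
ft_force: [0.3, 0.1, -0.3]
grip_width: 0.0342
```

```bash
python3 - <<'E'
from h import *
import pickle
plan(582,142)
cm,im=look();pickle.dump((cm,im),open('w15.pkl','wb'))
cv2.imwrite('pics/w15.png',cv2.resize(im[:,:,::-1],(800,600),interpolation=cv2.INTER_CUBIC))
E
```

```text
t 56.5833 pos [504.9 114.4 224.3] psi 20.0 F [ 0.3  0.1 -0.3] grip 34.2
rz 0 d before turn (81.9, 0.4) after turn (81.9, 0.4) dz None dist 82
```

View pics/w15.png

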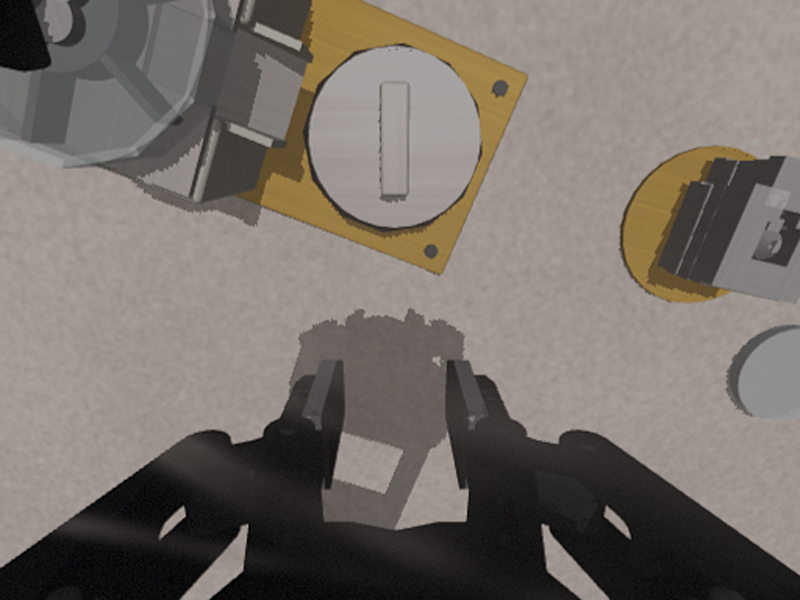

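```bash
python3 - <<'E'
from h import *
import pickle
cm,im=pickle.load(open('w15.pkl','rb'))
f=lambda a,b,z:onplane(cm,a*.64-.2,b*.64-.2,z)[:2]*1000
d=lambda a,b:round(float(np.hypot(*(a-b))),1)
for z in (.053,.057,.061):
    print('disc z',z,'w104',d(f(307,137,z),f(481,137,z)),'h',d(f(394,45,z),f(394,227,z)),'centre',f(394,136.5,z).round(1))
for z in (.077,.081,.085): print('rib z',z,'len60',d(f(395,82,z),f(394,195,z)),'thick16',d(f(381,140,z),f(409,140,z)))
print(readout.observe()['time_s'],readout.observe()['ft_force'].round(1))
E
```

```text
disc z 0.053 w104 104.6 h 103.9 centre [585.6 141.8]
disc z 0.057 w104 103.2 h 102.5 centre [585.5 141.7]
disc z 0.061 w104 101.8 h 101.1 centre [585.4 141.7]
rib z 0.077 len60 59.4 thick16 15.5
rib z 0.081 len60 58.5 thick16 15.3
rib z 0.085 len60 57.6 thick16 15.1
56.6333 [-0.2 -0.2 -0.4]
```

```bash
python3 -c "
from rig import env
print(env.close_job())"
```

```text
the job is handed in; nothing more can be done
None
```

The wear-test run is made up and I handed it in at 56.6 s of robot time. My last checks found nothing wrong.

- **Plates:** all five plates were there, and all five are on the keyed spindle. After the last one, the top plate's outline fitted its given sizes at 74 mm height, as five plates lying flat should. Its heading was 7.2°, against about 7.5° for the key.
- **Balls:** I turned the knob five clicks counter-clockwise (two, regrip, three) and let go at the fifth. A picture then showed five balls in the bowl. I did not measure the knob's angle after letting go.
- **Cover:** I set it on the bowl and pressed until it stopped moving. It held still at the expected home height while the push rose from 12 to 26 N. The last picture fits the disc at the home height (104.6 mm measured at 53 mm, against 104 given).
- **Disagreement:** that picture puts the cover's centre about 3 mm in x from where I had measured the ring (585.6 against 582). The arm's own position put it within 1 mm, and camera calibration is only good to about 2 mm.

I did not pick up or knowingly touch the dishes, the bottle, the grey box or the orange and red look-alikes. I did not measure their positions again at the end. The arm was clear of everything when I handed in.

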